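# Fit-test the cereal dispenser sleeves, sort them and hook the box cover on

## Task

Sort the loose spindle sleeves for the cereal dispensers: in the order red, yellow, green, blue, black (some colours are missing), slide each one over the stepped test pin as far down as it goes, then put it in a bay of the divided box if it went right down to the pin's base, or in the shallow grey tray if it stopped at the shoulder. When all are sorted, close the box with the teal cover: hold it tilted, hook its black tongue under the box's lip, swing it down until it lies flat inside the end stop, and let go. Leave the other things on the counter where they are.

Things in the scene. Friction and masses are not known exactly. Their poses are not given: they have to be found in the camera images.
- sleeve_red: red plastic sleeve: a plain tube 52 mm in diameter and 60 mm tall, 70 g, standing upright at the start (may be absent). Its bore is either 34 mm (slides right down the test pin) or 25 mm (stops at the pin's shoulder); which it is has to be found by trying. Origin: centre of its lower end; z along the tube
- sleeve_yellow: yellow plastic sleeve: a plain tube 52 mm in diameter and 60 mm tall, 70 g, standing upright at the start (may be absent). Its bore is either 34 mm (slides right down the test pin) or 25 mm (stops at the pin's shoulder); which it is has to be found by trying. Origin: centre of its lower end; z along the tube
- sleeve_green: green plastic sleeve: a plain tube 52 mm in diameter and 60 mm tall, 70 g, standing upright at the start (may be absent). Its bore is either 34 mm (slides right down the test pin) or 25 mm (stops at the pin's shoulder); which it is has to be found by trying. Origin: centre of its lower end; z along the tube
- sleeve_blue: blue plastic sleeve: a plain tube 52 mm in diameter and 60 mm tall, 70 g, standing upright at the start (may be absent). Its bore is either 34 mm (slides right down the test pin) or 25 mm (stops at the pin's shoulder); which it is has to be found by trying. Origin: centre of its lower end; z along the tube
- sleeve_black: black plastic sleeve: a plain tube 52 mm in diameter and 60 mm tall, 70 g, standing upright at the start (may be absent). Its bore is either 34 mm (slides right down the test pin) or 25 mm (stops at the pin's shoulder); which it is has to be found by trying. Origin: centre of its lower end; z along the tube
- pin: fixed stepped test pin on a dark base 90 x 90 x 12 mm. Height above the counter: steel step, 30 mm diameter, 12 to 42 mm (top 3 mm chamfered to 27 mm); brass pilot, 20 mm diameter, 42 to 68 mm (top 5 mm tapered to 12 mm). A passing sleeve's lower end reaches the base (12 mm), a failing one's stops on the shoulder (42 mm). Origin: on the pin's axis at counter level; z up
- box: fixed pale open box, 152 mm (x) by 212 mm (y), wall tops at 74 mm, floor at 6 mm; inside x -60 to 60, y -98 to 98 mm, split by two dividers (4 mm thick, 36 mm high) into three bays side by side in y. Lip and slot on its -x side (towards the robot). Cheeks 8 mm high stand on the side walls, inner faces at y +-101 mm. Origin: at counter level under the bays' centre; x points away from the lip
- box_slot (a point): middle of the slot's closed back, at ledge height (74 mm); axes as the box. The slot lies over a ledge (x -80 to -60 mm of the box), is 16 mm high (74 to 90 mm), closed at the back at box x = -76 mm; its roof is the grey lip, 5 mm thick (top at 95 mm), which reaches to box x = -58 mm, that is 18 mm from the back
- box_stop (a point): middle of the inner face of the box's end stop, at wall-top height (74 mm), box x = +68 mm; the stop, 4 mm thick, rises 8 mm from the far wall's top
- box_bay0 (a point): centre of the floor of the box's +y bay
- box_bay1 (a point): centre of the floor of the middle bay
- box_bay2 (a point): centre of the floor of the -y bay
- cover: loose teal cover, 250 g: plate 136 mm (x, tongue included) by 196 mm (y), 6 mm thick, with an upright rib on its middle. Closed, it lies flat on the wall tops (underside at 74 mm), tongue under the lip, other edge inside the end stop, 8 mm of play in x; to get in it must be tilted about 20 degrees, tongue edge low. Origin: centre of the underside, flat on the counter at first; x from tongue to other edge
- cover_tongue (a point): middle of the tongue's tip, on the underside, 68 mm to -x of the cover's origin. The black tongue is the cover's -x edge, 20 mm long, 176 mm wide, 6 mm thick
- cover_grip (a point): centre of the cover's grip rib, 28 mm above the underside. The rib is 12 mm thick (x), 80 mm long (y) and 32 mm high, its top 38 mm above the underside
- tray: fixed shallow grey tray for rejected sleeves, 114 mm (x) by 184 mm (y), floor 4 mm, walls 25 mm high and 5 mm thick, a 4 mm divider 20 mm high across the middle makes two bays side by side in y, their centres at y = +-44.5 mm. Origin: centre of its underside
- coffee_jar: bystander: brown jar with red cap, 80 mm across, 120 mm tall; origin under its centre
- sugar_can: bystander: blue and white can, 72 mm across, 100 mm tall; origin under its centre
- creamer_can: bystander: red and white can, 68 mm across, 110 mm tall; origin under its centre
- mug: bystander: white mug, 80 mm across, 90 mm tall; origin under its centre
- bowls: bystander: stack of white bowls, 148 mm across, 70 mm tall; origin under its centre
- napkins: bystander: square stack of napkins 120 x 120 x 30 mm; origin under its centre
- spoon: bystander: spoon lying on the counter
Not all that is in view belongs to the job. There is more than one size of the sleeve_blue; the job needs the smallest. What is meant by the sleeve_green is not pink, and is the smaller of those in its own colour.

How it is judged:
By the outcome, as a careful person would: the job done as asked, in the order asked, and still so for the second after the job is handed in, with the robot touching nothing.
Of sleeve_red, sleeve_yellow, sleeve_green, sleeve_blue, sleeve_black only 3 to 4 are there at a start; the rules pass over those that are not, and their reading is None.
At some moment in a run one of sleeve_red, sleeve_yellow, sleeve_green, sleeve_blue, sleeve_black, cover may be knocked a few centimetres aside while the robot is not near it.
It also fails if it takes over 210 s, if anything falls off the work surface, if the arm or the gripper's body presses on something with over 40 N, if the wrist force passes 120 N, or if a joint passes its speed limit or range.

## Robot

A 6-joint arm with a two-finger parallel gripper is mounted at the origin on the work surface. World frame = base frame: x ahead of the robot, y to its left, z up, the work surface at z = 0. Lengths are in m, angles in rad, forces in N, time in s.
With the tool pointing down it reaches from about 0.35 to 0.775 m from the base axis. Payload 5.5 kg.
Tool frame: the origin (TCP) lies at the very end of the fingers, on their centre line; the grasp point (between the pads) lies 19 mm behind it; z points along the fingers, y is the line along which they close (so a half turn about z gives the same grasp; the last joint's range is limited). The gripper opens to 85 mm and grips with 20 to 120 N. Pads are 22 mm wide; open, the fingers measure 114 mm over their backs; the gripper's body (76 mm by 85 mm) begins 54 mm behind the grasp point. The pads swing forward as they close: fully open they stand 13 mm farther back than shut.
Start: joints at [-1.248, 0.313, 0.046, 1.304, 0, 1.431], TCP at [0.257, -0.515, 0.231] pointing down, gripper open.
Joint ranges: [-2.76, 2.76], [-0.86, 1.69], [-1.03, 1.26], [-2.2, 2.34], [-1.47, 1.5], [-3.14, 3.14]. Speed limits (rad/s): [2.57, 2.57, 3.14, 3.14, 3.14, 3.14].

## Interface

Orientations are given as a unit quaternion [w, x, y, z].
In Python, from workcell import env, imaging, ticket gives the robot as it stands. The module is installed in compiled form; this text tells all that it offers.
- The arm moves only by the tool apply_moves, never from a script. Its argument "rows" is a list of rows, each an object with "xyz": the shift along the tool's x, y, z in mm, a list of three; "turn": the turn, a rotation vector about the tool's x, y, z in rad, a list of three; "grip": the opening, from 0 (shut) to 1 (fully open). A call has 1 to 12 rows; each row is the pose to reach, as a shift and turn from the pose commanded when the call began, along the tool's axes at that moment; what a row does not reach only later rows make up. A row lasts 1/12 s, in which the tool goes at most 41.7 mm and 7.16 degrees, less where a joint would pass 70% of its speed; a pose out of reach is approached as far as the arm can. A call with a gripper value outside its range is refused whole. The fingers move at their own pace and stop on an object; "force" is the grip in N (left out, the last holds). Time passes only in rows, so rows that repeat a pose let the fingers close. It gives the time, the measured TCP pose, the force, the opening and the grip force at its end, in the units of the state.
- env.get_state(): the state, without advancing time (a new reading comes with each control period).
- imaging.read_camera(name): name is "side" or "top" or "wrist"; returns a dict with "color" (420x560x3 uint8, blue, green, red), "z_map" (420x560 float32, m along the optical axis (not along the pixel's ray), 0 where there is no reading), "camera_matrix" (3x3 intrinsics, pixels), "view" (4x4, takes a point from world to camera coordinates). Camera axes: x right, y down, z forward; pixel columns grow to the right and rows downward; lengths in m; the calibration is good to about 2 mm. A picture is of the moment at which its call begins.
- ticket.hand_in(): hands the job in; it is judged then, once.
The state is a dict: "clock": time; "joint_pos": joint angles; "qvel": joint speeds; "tau": joint torques, N m; "tcp_pos": TCP position; "orientation": TCP orientation; "wrist_force": force on the tool from outside, world axes, zero at the start; "ft_torque": the same for the moment, N m; "finger_gap": finger opening in m; "grip_force": force on a finger pad.
Only numpy, scipy, OpenCV 4.12 (cv2) and the standard library are available. Lean on these libraries where they do the work, as an engineer would, in place of code of your own. Each camera call takes 0.05 s, during which the arm holds its last target. There are 200 camera calls.

## Working session

There is one attempt and no reset: what is moved stays moved. The work goes in short steps, Python scripts to look and compute and a tool call to move; the robot and the scene stay as the last step left them, time stands still between calls to the robot, and variables do not carry over. Pictures are saved under pics/ and viewed, at most 14 in all, crops included, and the job is handed in when it is done.

Besides the shell and the picture viewer there is one more tool, called after "Emit:" by a JSON object that holds its "fn" and its "kwargs". apply_moves: Moves the arm, as the interface text tells. Its arguments: {"type":"object","properties":{"rows":{"type":"array"},"force":{"type":"number"}},"required":["rows"]}

```bash
mkdir -p pics; cat > h.py <<'E'
import numpy as np, cv2
from workcell import env, imaging, ticket
def cam(n):
    d=imaging.read_camera(n); return d
def world(d):
    z=d['z_map']; K=d['camera_matrix']; h,w=z.shape
    u,v=np.meshgrid(np.arange(w),np.arange(h))
    p=np.stack([(u-K[0,2])/K[0,0]*z,(v-K[1,2])/K[1,1]*z,z],-1)
    T=np.linalg.inv(d['view']); return p@T[:3,:3].T+T[:3,3]
E
python3 - <<'E'
from h import *
s=env.get_state(); print(s)
for n in("top","side"):
    d=cam(n); cv2.imwrite(f"pics/{n}0.png",d['color']); np.savez(f"{n}0.npz",**d)
    print(n,d['camera_matrix'].round(1).tolist(),np.linalg.inv(d['view']).round(3).tolist())
E
```

```text
{'clock': 0.0, 'joint_pos': array([-1.24763071e+00,  3.14008270e-01,  4.49777655e-02,  1.30358780e+00,
       -1.64938305e-05,  1.43119920e+00]), 'qvel': array([ 0.0006438 , -0.00029502, -0.00058687, -0.00022882,  0.00225012,
        0.00092284]), 'tau': array([-1.44128691e-03, -4.80617917e+01,  2.98536980e+01,  1.91555510e-02,
       -5.94718076e-04,  6.13749009e-06]), 'tcp_pos': array([ 0.25651843, -0.51404328,  0.23040389]), 'orientation': array([-9.06397442e-04,  9.73350139e-01,  2.29322212e-01, -9.17091786e-05]), 'wrist_force': array([-0.70382696,  0.74281435,  0.18217211]), 'ft_torque': array([-0.04210291, -0.00788076, -0.03416344]), 'grip_force': 0.0, 'finger_gap': 0.0852735773831639}
top [[489.9, 0.0, 278.4], [0.0, 489.9, 212.1], [0.0, 0.0, 1.0]] [[0.027, -0.991, 0.13, 0.326], [-1.0, -0.028, -0.001, -0.001], [0.005, -0.13, -0.992, 1.594], [0.0, 0.0, 0.0, 1.0]]
side [[454.0, 0.0, 278.5], [0.0, 454.0, 209.4], [0.0, 0.0, 1.0]] [[0.939, -0.185, 0.291, 0.072], [-0.345, -0.503, 0.792, -1.204], [-0.001, -0.844, -0.536, 0.92], [0.0, 0.0, 0.0, 1.0]]
```

View pics/top0.png

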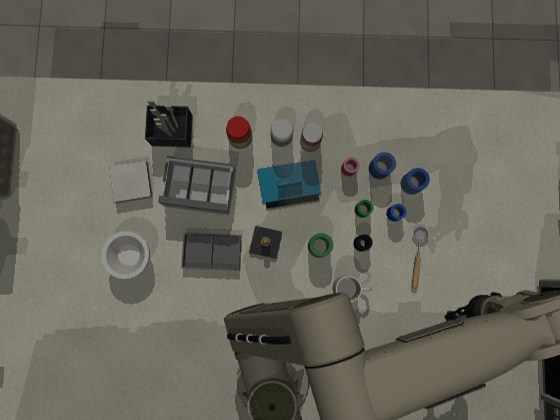

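View pics/side0.png

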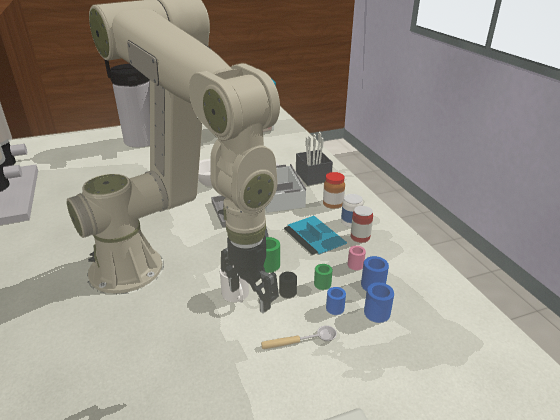

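The top view shows small green (364,208), small blue (397,212) and black (363,243) sleeves. There is also a pink one (350,166), plus big green (320,245) and big blue (383,164), (415,180) lures. The pin is at (265,242), the box at (198,185), the tray at (212,251) and the cover at (289,183) with its tongue toward the robot.

```bash
cat >> h.py <<'E'
def circ(d,W,box,zlo,name=""):
    # robust circle of points in pixel box within z-band near top
    x0,y0,x1,y1=box; P=W[y0:y1,x0:x1].reshape(-1,3); C=d['color'][y0:y1,x0:x1].reshape(-1,3)
    m=(P[:,2]>zlo)&(P[:,2]<0.2); P=P[m]; C=C[m]
    zt=np.percentile(P[:,2],95); Q=P[P[:,2]>zt-0.006]
    (c,r)=cv2.minEnclosingCircle((Q[:,:2]*1000).astype(np.float32))
    print(name,"n",len(Q),"ztop",round(zt,4),"c",np.round(c,1),"d",round(2*r,1),"bgr",np.median(C,0))
def rect(W,mask,name=""):
    Q=W[mask]; r=cv2.minAreaRect((Q[:,:2]*1000).astype(np.float32)); print(name,mask.sum(),np.round(r[0],1),np.round(r[1],1),round(r[2],1),"z",np.percentile(Q[:,2],[5,50,95]).round(4))
E
python3 - <<'E'
from h import *
d=dict(np.load("top0.npz")); W=world(d)
for n,(u,v,h) in dict(green=(364,208,14),blue=(397,212,14),black=(363,243,13),pink=(350,166,13),big=(320,245,17),blA=(383,164,18),blB=(415,180,17),pin=(265,242,20)).items():
    circ(d,W,(u-h,v-h,u+h,v+h),0.03,n)
def sub(x0,y0,x1,y1):
    m=np.zeros(d['z_map'].shape,bool); m[y0:y1,x0:x1]=1; return m
z=W[...,2]
rect(W,sub(245,220,288,262)&(z>0.006)&(z<.02),"pinbase")
rect(W,sub(152,150,240,216)&(z>0.06)&(z<.12),"box")
rect(W,sub(152,150,240,216)&(z>0.087)&(z<.12),"lip")
rect(W,sub(152,150,240,216)&(z>0.07)&(z<.086),"boxwalls")
hsv=cv2.cvtColor(d['color'],cv2.COLOR_BGR2HSV)
teal=(hsv[...,0]>90)&(hsv[...,0]<108)&(hsv[...,1]>120)&sub(250,155,325,212)
rect(W,teal&(z<.012),"teal plate"); rect(W,teal&(z>.03),"rib")
rect(W,sub(253,155,325,212)&(z>0.003)&(z<.012),"cover")
rect(W,sub(178,222,246,278)&(z>0.015)&(z<.035),"tray")
for n,(u,v,h) in dict(jar=(238,128,15),sug=(282,130,14),cream=(312,133,14),mug=(348,288,16),utens=(165,125,30),bowls=(125,253,28),nap=(131,182,25)).items():
    rect(W,sub(u-h,v-h,u+h,v+h)&(z>0.02),n)
E
```

```text
green n 82 ztop 0.0642 c [ 549.1 -275.9] d 51.9 bgr [36. 73. 27.]
blue n 85 ztop 0.0641 c [ 539.7 -381. ] d 51.4 bgr [99. 53. 25.]
black n 110 ztop 0.0643 c [ 439.  -273.3] d 52.1 bgr [14. 14. 14.]
pink n 76 ztop 0.0645 c [ 684.3 -231. ] d 51.5 bgr [ 73.  62. 109.]
big n 172 ztop 0.0899 c [ 426.4 -136.6] d 72.7 bgr [47. 81. 42.]
blA n 165 ztop 0.0879 c [ 688.9 -331.9] d 72.2 bgr [74. 49. 38.]
blB n 171 ztop 0.0876 c [ 641.1 -437.1] d 72.8 bgr [72.5 45.  32. ]
pin n 19 ztop 0.0703 c [434.7  37.1] d 17.8 bgr [49. 68. 81.]
pinbase 712 [438.9  35.6] [134.9 134.4] 89.7 z [0.0066 0.0117 0.0172]
box 1172 [607.8 257.2] [213.9 154.5] 83.9 z [0.0649 0.0827 0.0996]
lip 513 [605.9 257.9] [213.  150.4] 83.9 z [0.0889 0.0951 0.101 ]
boxwalls 509 [607.9 257.2] [213.6 154.5] 84.1 z [0.071  0.0767 0.0846]
teal plate 1197 [639.1 -33.3] [119.1 192.7] 11.2 z [0.0001 0.0057 0.011 ]
rib 85 [491.   -3.8] [ 70.3 322.3] 76.8 z [0.0338 0.038  1.5942]
cover 2071 [632.4 -34.3] [188.6 235.9] 1.7 z [0.0033 0.0063 0.0109]
tray 373 [399.1 209.6] [185.  114.1] 89.1 z [0.0171 0.0242 0.0305]
jar 580 [577.7  53.2] [508.6  79.2] 21.0 z [0.0662 0.1182 0.1256]
sug 486 [573.9 -19.8] [492.1  69.3] 3.7 z [0.0482 0.098  0.1051]
cream 443 [562.3 -70.1] [ 67.5 487.5] 81.6 z [0.0593 0.1083 0.115 ]
mug 406 [ 314.  -135.9] [268.4  74.7] 77.5 z [0.0328 0.0922 0.7742]
utens 1275 [575.9 235. ] [667.1 165.9] 29.4 z [0.0261 0.0781 0.1837]
bowls 1812 [388.2 272.2] [145.8 541.4] 2.3 z [0.0276 0.0572 0.0736]
nap 1392 [524.7 260.4] [636.2 163. ] 67.2 z [0.0245 0.0305 0.0368]
```

```bash
cat >> h.py <<'E'
from scipy.spatial.transform import Rotation as R
def Rt(s): 
    q=s['orientation']; return R.from_quat([q[1],q[2],q[3],q[0]])
def down(phi,tilt=0):
    # tool down, tool x at world angle phi(deg); tilt (deg) about the tool x
    c,sn=np.cos(np.radians(phi)),np.sin(np.radians(phi))
    return R.from_matrix(np.array([[c,sn,0],[sn,-c,0],[0,0,-1]]).T)*R.from_euler('x',tilt,degrees=True)
def go(x,y,z,phi=None,tilt=0,s=None):
    s=s or env.get_state(); r=Rt(s); t=down(phi,tilt) if phi is not None else r
    d=r.inv().apply(np.array([x,y,z])-s['tcp_pos']*1000)
    print("go",(x,y,z),"xyz",d.round(1).tolist(),"turn",(r.inv()*t).as_rotvec().round(4).tolist())
def st():
    s=env.get_state(); m=Rt(s).as_matrix()
    print("t %.2f"%s['clock'],"tcp",(s['tcp_pos']*1000).round(1),"phi %.1f"%np.degrees(np.arctan2(m[1,0],m[0,0])),"zax",m[:,2].round(3),"F",s['wrist_force'].round(1),"gap %.1f"%(s['finger_gap']*1000),"gf %.1f"%s['grip_force'],"q",s['joint_pos'].round(2)); return s
E
python3 -c "
from h import *
st();go(549,-276,230,84)"
```

```text
t 0.10 tcp [ 256.6 -514.1  230.5] phi 26.5 zax [-0.001  0.002 -1.   ] F [-0.7 -0.1 -1.3] gap 85.5 gf 0.0 q [-1.25  0.31  0.05  1.3   0.    1.43]
go (549, -276, 230) xyz [368.0, -82.5, 0.7] turn [-0.0014, -0.0011, -1.0033]
```

Emit:
{"fn": "apply_moves", "kwargs": {"rows": [{"xyz":[368,-82.5,0.5],"turn":[0,0,-1.003],"grip":1},{"xyz":[368,-82.5,0.5],"turn":[0,0,-1.003],"grip":1},{"xyz":[368,-82.5,0.5],"turn":[0,0,-1.003],"grip":1},{"xyz":[368,-82.5,0.5],"turn":[0,0,-1.003],"grip":1},{"xyz":[368,-82.5,0.5],"turn":[0,0,-1.003],"grip":1},{"xyz":[368,-82.5,0.5],"turn":[0,0,-1.003],"grip":1},{"xyz":[368,-82.5,0.5],"turn":[0,0,-1.003],"grip":1},{"xyz":[368,-82.5,0.5],"turn":[0,0,-1.003],"grip":1},{"xyz":[368,-82.5,0.5],"turn":[0,0,-1.003],"grip":1},{"xyz":[368,-82.5,0.5],"turn":[0,0,-1.003],"grip":1},{"xyz":[368,-82.5,0.5],"turn":[0,0,-1.003],"grip":1},{"xyz":[368,-82.5,0.5],"turn":[0,0,-1.003],"grip":1}]}}

```text
clock: 1.1
tcp_pos: [0.5488, -0.2762, 0.2302]
orientation: [-0.001, 0.743, 0.669, -0.0]
wrist_force: [-0.0, 0.2, -0.2]
finger_gap: 0.0852
grip_force: 0.0
```

```bash
python3 - <<'E'
from h import *
st()
t=cam("top"); w=cam("wrist"); s=cam("side")
np.savez("w1.npz",**w); np.savez("top1.npz",**t)
cv2.imwrite("pics/c1.png",np.hstack([cv2.resize(t['color'],(400,300)),cv2.resize(s['color'],(400,300))]))
cv2.imwrite("pics/w1.png",w['color'])
print(w['camera_matrix'].round(1).tolist(),np.linalg.inv(w['view']).round(3).tolist())
for n,d in(("t",t),("s",s)):
    h=cv2.cvtColor(d['color'],cv2.COLOR_BGR2HSV); 
    m=(h[...,0]>22)&(h[...,0]<34)&(h[...,1]>130)&(h[...,2]>50); print(n,"yellow px",m.sum(), np.argwhere(m).mean(0) if m.any() else "")
go(549,-276,35,84)
E
```

```text
t 1.10 tcp [ 548.8 -276.2  230.2] phi 84.0 zax [-0.001  0.    -1.   ] F [-0.   0.2 -0.2] gap 85.2 gf 0.0 q [-0.6   0.39  0.16  1.34 -0.    1.08]
[[374.0, 0.0, 280.6], [0.0, 374.0, 212.5], [0.0, 0.0, 1.0]] [[0.995, -0.1, -0.029, 0.555], [-0.104, -0.96, -0.258, -0.212], [-0.002, 0.26, -0.966, 0.372], [0.0, 0.0, 0.0, 1.0]]
t yellow px 0 
s yellow px 0 
go (549, -276, 35) xyz [1.7, 0.9, 195.7] turn [-0.0005, 0.0001, -0.0025]
```

View pics/c1.png

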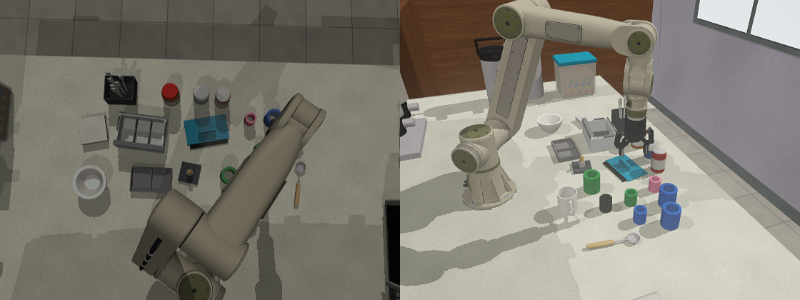

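View pics/w1.png

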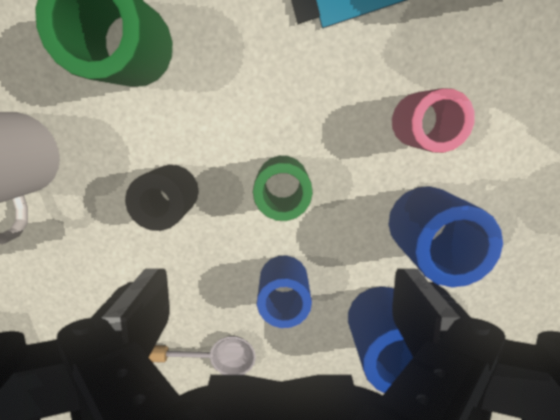

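No yellow or red sleeve shows in any view. The wrist view confirms the lone sleeve at (440,120) is pink, a lure. Green is at (283,188), black at (160,197) and blue at (284,292), so the job is green, blue, black.

```bash
cat >> h.py <<'E'
def ray(d,u,v,z):
    T=np.linalg.inv(d['view']); K=d['camera_matrix']
    r=T[:3,:3]@np.array([(u-K[0,2])/K[0,0],(v-K[1,2])/K[1,1],1]); return T[:3,3]+r*(z-T[2,3])/r[2]
def ring(d,uv,h,z=0.06,bore=True,name="",zb=0.008):
    """centre of the rim at height z: ellipse fit to the rim mask contour, by rays"""
    W=world(d); u,v=uv; m=np.zeros(W.shape[:2],np.uint8)
    b=np.abs(W[...,2]-z)<zb; m[v-h:v+h,u-h:u+h]=b[v-h:v+h,u-h:u+h]
    m=cv2.morphologyEx(m,cv2.MORPH_CLOSE,np.ones((3,3)))
    c=max(cv2.findContours(m,cv2.RETR_EXTERNAL,cv2.CHAIN_APPROX_NONE)[0],key=cv2.contourArea)[:,0]
    P=np.array([ray(d,a,b_,z)[:2]*1000 for a,b_ in cv2.convexHull(c)[:,0]],np.float32)
    (ctr,r)=cv2.minEnclosingCircle(P); e=cv2.fitEllipse(np.array([ray(d,a,b_,z)[:2]*1000 for a,b_ in c],np.float32))
    print(name,"enc",np.round(ctr,1),round(2*r,1),"ell",np.round(e[0],1),np.round(e[1],1))
E
python3 - <<'E'
from h import *
w=dict(np.load("w1.npz")); t=dict(np.load("top0.npz"))
for n,uv in dict(green=(283,188),black=(160,197),blue=(284,292)).items(): ring(w,uv,50,name=n)
for n,uv in dict(green=(364,208),black=(363,243),blue=(397,212)).items(): ring(t,uv,15,name=n)
E
```

```text
green enc [ 548.7 -277.8] 51.9 ell [ 548.8 -277.9] [50.2 50.8]
black enc [ 439.7 -275.3] 53.6 ell [ 439.4 -275.3] [50.4 52.5]
blue enc [ 539.4 -381. ] 54.5 ell [ 539.4 -381.2] [50.3 53.5]
green enc [ 548.2 -276.1] 52.3 ell [ 548.9 -276.2] [48.6 49.8]
black enc [ 438.6 -273.4] 52.1 ell [ 438.3 -273.3] [48.5 50.4]
blue enc [ 538.4 -380.9] 52.8 ell [ 539.2 -380.9] [49.2 50.6]
```

Emit:
{"fn": "apply_moves", "kwargs": {"rows": [{"xyz":[0.8,0,100],"turn":[0,0,0],"grip":1},{"xyz":[-0.8,0,180],"turn":[0,0,0],"grip":1},{"xyz":[-0.8,0,180],"turn":[0,0,0],"grip":1},{"xyz":[-0.8,0,180],"turn":[0,0,0],"grip":1},{"xyz":[-0.8,0,202],"turn":[0,0,0],"grip":1},{"xyz":[-0.8,0,202],"turn":[0,0,0],"grip":1},{"xyz":[-0.8,0,202],"turn":[0,0,0],"grip":1},{"xyz":[-0.8,0,202],"turn":[0,0,0],"grip":0.4},{"xyz":[-0.8,0,202],"turn":[0,0,0],"grip":0.4},{"xyz":[-0.8,0,202],"turn":[0,0,0],"grip":0.4},{"xyz":[-0.8,0,202],"turn":[0,0,0],"grip":0.4},{"xyz":[-0.8,0,202],"turn":[0,0,0],"grip":0.4}], "force": 40}}

```text
clock: 2.25
tcp_pos: [0.5509, -0.2789, 0.0325]
orientation: [0.003, 0.743, 0.669, 0.0]
wrist_force: [-1.4, -1.0, 5.9]
finger_gap: 0.0515
grip_force: 41.1
```

```bash
python3 - <<'E'
from h import *
st()
go(548.6,-277,240,84); go(438,36,240,84)
E
```

```text
t 2.25 tcp [ 550.9 -278.9   32.5] phi 84.0 zax [ 0.004 -0.004 -1.   ] F [-1.4 -1.   5.9] gap 51.5 gf 41.1 q [-0.6   0.51 -0.16  0.89 -0.    1.08]
go (548.6, -277, 240) xyz [0.9, -1.5, -207.6] turn [0.0049, 0.0036, -0.0005]
go (438, 36, 240) xyz [300.6, -144.4, -209.3] turn [0.0049, 0.0036, -0.0005]
```

Emit:
{"fn": "apply_moves", "kwargs": {"rows": [{"xyz":[1,-1.5,-40],"turn":[0,0,0],"grip":0.4},{"xyz":[1,-1.5,-120],"turn":[0,0,0],"grip":0.4},{"xyz":[1,-1.5,-120],"turn":[0,0,0],"grip":0.4},{"xyz":[1,-1.5,-160],"turn":[0,0,0],"grip":0.4},{"xyz":[235,-138,-195],"turn":[0,0,0],"grip":0.4},{"xyz":[235,-138,-195],"turn":[0,0,0],"grip":0.4},{"xyz":[235,-138,-195],"turn":[0,0,0],"grip":0.4},{"xyz":[235,-138,-195],"turn":[0,0,0],"grip":0.4},{"xyz":[235,-138,-195],"turn":[0,0,0],"grip":0.4},{"xyz":[235,-138,-195],"turn":[0,0,0],"grip":0.4},{"xyz":[235,-138,-195],"turn":[0,0,0],"grip":0.4},{"xyz":[235,-138,-195],"turn":[0,0,0],"grip":0.4}]}}

```text
clock: 3.25
tcp_pos: [0.4346, -0.0255, 0.2266]
orientation: [0.001, 0.742, 0.671, 0.001]
wrist_force: [-0.3, 1.3, -0.8]
finger_gap: 0.0515
grip_force: 42.3
```

```bash
python3 - <<'E'
from h import *
st()
w=cam("wrist"); np.savez("w2.npz",**w); cv2.imwrite("pics/w2.png",w['color'])
T=w['view']; K=w['camera_matrix']
def px(p): 
    q=T[:3,:3]@np.array(p)+T[:3,3]; q=K@q; return (q[:2]/q[2]).round().astype(int)
print("pin px",px([.436,.036,.068]),px([.436,.036,.042]))
E
```

```text
t 3.25 tcp [434.6 -25.5 226.6] phi 84.2 zax [ 0.003  0.    -1.   ] F [-0.3  1.3 -0.8] gap 51.5 gf 42.3 q [-0.24  0.04 -0.3   1.23  0.    1.43]
pin px [275 117] [275 116]
```

View pics/w2.png

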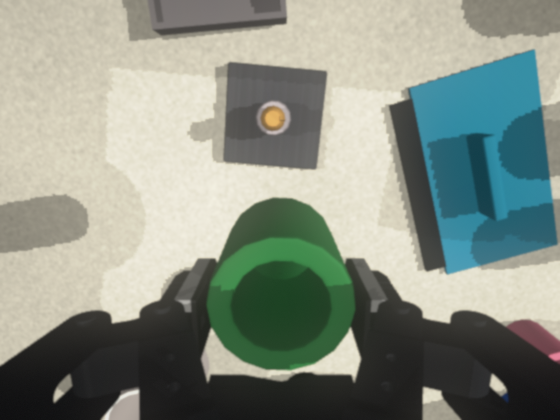

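The pin stands at (274,117) on its square base, and the green sleeve is held squarely with its rim centred near (281,302). The cover lies at (480,170), tongue to the left.

```bash
cat >> h.py <<'E'
def pin(w,uv=(274,117)):
    c=w['color'].astype(int); hsv=cv2.cvtColor(w['color'],cv2.COLOR_BGR2HSV); u,v=uv; h=32
    S=np.zeros(c.shape[:2],bool); S[v-h:v+h,u-h:u+h]=1
    br=(S&(hsv[...,1]>110)&(hsv[...,2]>90)).astype(np.uint8)
    q=max(cv2.findContours(br,cv2.RETR_EXTERNAL,cv2.CHAIN_APPROX_NONE)[0],key=cv2.contourArea)
    (a,r)=cv2.minEnclosingCircle(q); print("brass px",np.round(a,1),"xy",(ray(w,*a,0.062)*1000).round(1))
    W=world(w); st_=(S&(W[...,2]>0.03)).astype(np.uint8)
    q=max(cv2.findContours(st_,cv2.RETR_EXTERNAL,cv2.CHAIN_APPROX_NONE)[0],key=cv2.contourArea)
    a,r=cv2.minEnclosingCircle(q); e=cv2.fitEllipse(q); print("steel px",np.round(a,1),"xy",(ray(w,*a,0.04)*1000).round(1),(ray(w,*e[0],0.04)*1000).round(1),"d",2*r)
    dk=((hsv[...,2]<105)&(hsv[...,1]<90)).astype(np.uint8); B=np.zeros_like(dk); B[v-62:v+62,u-62:u+62]=dk[v-62:v+62,u-62:u+62]
    B=cv2.morphologyEx(B,cv2.MORPH_OPEN,np.ones((25,25)))
    q=max(cv2.findContours(B,cv2.RETR_EXTERNAL,cv2.CHAIN_APPROX_NONE)[0],key=cv2.contourArea)
    P=np.array([ray(w,*p,0.012)[:2]*1000 for p in q[:,0]],np.float32); print("base",[np.round(k,1) for k in cv2.minAreaRect(P)])
def held(w,mask):
    """rim of the held sleeve: upper band by depth"""
    W=world(w); s=env.get_state(); tz=s['tcp_pos'][2]
    m=mask&(W[...,2]>tz-0.06)&(W[...,2]<tz+0.06); zt=np.percentile(W[...,2][m],90); print("rim z - tcp z mm",(zt-tz)*1000)
    b=(m&(W[...,2]>zt-0.008)).astype(np.uint8); b=cv2.morphologyEx(b,cv2.MORPH_OPEN,np.ones((3,3)))
    q=max(cv2.findContours(b,cv2.RETR_EXTERNAL,cv2.CHAIN_APPROX_NONE)[0],key=cv2.contourArea)
    P=np.array([ray(w,*p,zt)[:2]*1000 for p in q[:,0]],np.float32); c,r=cv2.minEnclosingCircle(P); e=cv2.fitEllipse(P)
    off=Rt(s).inv().apply(np.r_[np.array(e[0])-s['tcp_pos'][:2]*1000,0]); print("rim",np.round(c,1),2*r,"ell",np.round(e[0],1),np.round(e[1],1),"off tool",off.round(1))
E
python3 - <<'E'
from h import *
w=dict(np.load("w2.npz")); st()
pin(w); hsv=cv2.cvtColor(w['color'],cv2.COLOR_BGR2HSV)
held(w,(hsv[...,0]>50)&(hsv[...,0]<75)&(hsv[...,1]>100))
t=dict(np.load("top0.npz")); W=world(t); m=np.zeros(W.shape[:2],bool); m[222:262,247:286]=1
h=cv2.cvtColor(t['color'],cv2.COLOR_BGR2HSV); dk=(m&(h[...,2]<75)).astype(np.uint8); dk=cv2.morphologyEx(cv2.morphologyEx(dk,cv2.MORPH_CLOSE,np.ones((9,9))),cv2.MORPH_OPEN,np.ones((9,9)))
q=max(cv2.findContours(dk,0,1)[0],key=cv2.contourArea); P=np.array([ray(t,*p,0.012)[:2]*1000 for p in q[:,0]],np.float32); print("top base",cv2.minAreaRect(P))
E
```

```text
t 3.30 tcp [436.2 -27.3 226.3] phi 84.2 zax [ 0.004 -0.001 -1.   ] F [ 0.6 -0.  -1.3] gap 51.4 gf 42.3 q [-0.25  0.04 -0.3   1.23 -0.    1.43]
brass px [272.7 117.9] xy [434.3  35.1  62. ]
steel px [272.6 117.9] xy [433.7  34.8  40. ] [434.   35.1  40. ] d 36.249603271484375
base [array([434.3,  47.7]), array([65. , 85.1]), np.float64(84.3)]
rim z - tcp z mm 27.724317395717236
rim [434.7 -23.5] 51.8924446105957 ell [434.4 -23.9] [48.9 50.8] off tool [ 3.2 -2.1 -0. ]
top base ((430.9476013183594, 37.106224060058594), (91.74950408935547, 97.71965789794922), 82.0877685546875)
```

```bash
python3 - <<'E'
from h import *
cam("wrist"); cam("wrist"); s=st(); w=cam("wrist"); np.savez("w3.npz",**w)
pin(w); hsv=cv2.cvtColor(w['color'],cv2.COLOR_BGR2HSV)
held(w,(hsv[...,0]>50)&(hsv[...,0]<75)&(hsv[...,1]>100))
go(434.4,33.5,110,84)
E
```

```text
t 3.40 tcp [437.3 -29.2 225.3] phi 84.0 zax [ 0.004 -0.001 -1.   ] F [-0.7  0.3 -0.8] gap 51.6 gf 42.3 q [-0.25  0.05 -0.29  1.22 -0.    1.42]
brass px [268.2 113.2] xy [434.1  35.1  62. ]
steel px [268.7 113.1] xy [433.9  35.   40. ] [434.   35.1  40. ] d 35.99269104003906
base [array([434.4,  47.4]), array([64.4, 85.4]), np.float64(84.1)]
rim z - tcp z mm 27.864915087386365
rim [437.4 -27.3] 51.852989196777344 ell [437.1 -27.6] [48.9 50.8] off tool [ 2.  -0.5 -0. ]
go (434.4, 33.5, 110) xyz [62.6, -9.9, 114.8] turn [0.0027, 0.0008, -0.0005]
```

Emit:
{"fn": "apply_moves", "kwargs": {"rows": [{"xyz":[30,-5,50],"turn":[0.003,0,0],"grip":0.4},{"xyz":[62,-9.5,100],"turn":[0.003,0,0],"grip":0.4},{"xyz":[62,-9.5,108],"turn":[0.003,0,0],"grip":0.4},{"xyz":[62,-9.5,108],"turn":[0.003,0,0],"grip":0.4},{"xyz":[62,-9.5,108],"turn":[0.003,0,0],"grip":0.4},{"xyz":[62,-9.5,108],"turn":[0.003,0,0],"grip":0.4},{"xyz":[62,-9.5,108],"turn":[0.003,0,0],"grip":0.4},{"xyz":[62,-9.5,108],"turn":[0.003,0,0],"grip":0.4},{"xyz":[62,-9.5,108],"turn":[0.003,0,0],"grip":0.4},{"xyz":[62,-9.5,108],"turn":[0.003,0,0],"grip":0.4}]}}

```text
clock: 4.28
tcp_pos: [0.4345, 0.033, 0.1168]
orientation: [-0.0, 0.744, 0.669, -0.0]
wrist_force: [-0.6, 0.0, -1.2]
finger_gap: 0.0513
grip_force: 42.4
```

```bash
python3 - <<'E'
from h import *
st(); go(434.3,33.5,74,84)
E
```

```text
t 4.28 tcp [434.5  33.  116.8] phi 83.9 zax [-0.001 -0.    -1.   ] F [-0.6  0.  -1.2] gap 51.3 gf 42.4 q [-0.11  0.12 -0.49  0.96 -0.    1.57]
go (434.3, 33.5, 74) xyz [0.5, -0.2, 42.8] turn [-0.0008, 0.0002, -0.0012]
```

Emit:
{"fn": "apply_moves", "kwargs": {"rows": [{"xyz":[0.5,-0.2,10],"turn":[0,0,0],"grip":0.4},{"xyz":[0.5,-0.2,20],"turn":[0,0,0],"grip":0.4},{"xyz":[0.5,-0.2,28],"turn":[0,0,0],"grip":0.4},{"xyz":[0.5,-0.2,34],"turn":[0,0,0],"grip":0.4},{"xyz":[0.5,-0.2,38],"turn":[0,0,0],"grip":0.4},{"xyz":[0.5,-0.2,42],"turn":[0,0,0],"grip":0.4},{"xyz":[0.5,-0.2,44],"turn":[0,0,0],"grip":0.4},{"xyz":[0.5,-0.2,46],"turn":[0,0,0],"grip":0.4},{"xyz":[0.5,-0.2,48],"turn":[0,0,0],"grip":0.4},{"xyz":[0.5,-0.2,48],"turn":[0,0,0],"grip":0.4}]}}

```text
clock: 5.12
tcp_pos: [0.4332, 0.0341, 0.0676]
orientation: [-0.001, 0.743, 0.669, -0.001]
wrist_force: [-0.0, 0.7, -0.7]
finger_gap: 0.0514
grip_force: 42.4
```

```bash
python3 - <<'E'
from h import *
st()
E
```

```text
t 5.12 tcp [433.2  34.1  67.6] phi 84.0 zax [-0.003  0.    -1.   ] F [-0.   0.7 -0.7] gap 51.4 gf 42.4 q [-0.11  0.17 -0.57  0.83 -0.    1.57]
```

No force and the lower end is already below the shoulder, so green is passing; on down to the base.

Emit:
{"fn": "apply_moves", "kwargs": {"rows": [{"xyz":[-0.5,1.0,5],"turn":[0,0,0],"grip":0.4},{"xyz":[-0.5,1.0,10],"turn":[0,0,0],"grip":0.4},{"xyz":[-0.5,1.0,15],"turn":[0,0,0],"grip":0.4},{"xyz":[-0.5,1.0,19],"turn":[0,0,0],"grip":0.4},{"xyz":[-0.5,1.0,22],"turn":[0,0,0],"grip":0.4},{"xyz":[-0.5,1.0,24],"turn":[0,0,0],"grip":0.4},{"xyz":[-0.5,1.0,25],"turn":[0,0,0],"grip":0.4},{"xyz":[-0.5,1.0,26],"turn":[0,0,0],"grip":0.4},{"xyz":[-0.5,1.0,26],"turn":[0,0,0],"grip":0.4}]}}

```text
clock: 5.87
tcp_pos: [0.4337, 0.0337, 0.0443]
orientation: [-0.001, 0.743, 0.669, -0.001]
wrist_force: [-12.0, 1.4, 30.9]
finger_gap: 0.0512
grip_force: 45.1
```

```bash
python3 - <<'E'
from h import *
st()
E
```

```text
t 5.87 tcp [433.7  33.7  44.3] phi 84.0 zax [-0.003  0.    -1.   ] F [-12.    1.4  30.9] gap 51.2 gf 45.1 q [-0.11  0.2  -0.6   0.77 -0.    1.57]
```

Green seated on the base (TCP 44.3, lower end about 12 mm), so it passes and goes to the box. I'm lifting it and looking at the box on the way.

Emit:
{"fn": "apply_moves", "kwargs": {"rows": [{"xyz":[0,-0.5,-20],"turn":[0,0,0],"grip":0.4},{"xyz":[0,0,-60],"turn":[0,0,0],"grip":0.4},{"xyz":[0,0,-100],"turn":[0,0,0],"grip":0.4},{"xyz":[0,0,-140],"turn":[0,0,0],"grip":0.4},{"xyz":[0,0,-165],"turn":[0,0,0],"grip":0.4},{"xyz":[173,154,-165],"turn":[0,0,0],"grip":0.4},{"xyz":[173,154,-165],"turn":[0,0,0],"grip":0.4},{"xyz":[173,154,-165],"turn":[0,0,0],"grip":0.4},{"xyz":[173,154,-165],"turn":[0,0,0],"grip":0.4},{"xyz":[173,154,-165],"turn":[0,0,0],"grip":0.4},{"xyz":[173,154,-165],"turn":[0,0,0],"grip":0.4},{"xyz":[173,154,-165],"turn":[0,0,0],"grip":0.4}]}}

```text
clock: 6.87
tcp_pos: [0.6088, 0.1926, 0.2043]
orientation: [-0.001, 0.742, 0.67, -0.0]
wrist_force: [0.4, -0.6, -1.0]
finger_gap: 0.0511
grip_force: 45.4
```

```bash
python3 - <<'E'
from h import *
cam("wrist");cam("wrist");cam("wrist"); st()
w=cam("wrist"); np.savez("w4.npz",**w); cv2.imwrite("pics/w4.png",w['color'])
hsv=cv2.cvtColor(w['color'],cv2.COLOR_BGR2HSV)
held(w,(hsv[...,0]>50)&(hsv[...,0]<75)&(hsv[...,1]>100))
W=world(w); z=W[...,2]
for lo,hi in((.07,.078),(.08,.1),(.034,.048)):
    m=(z>lo)&(z<hi)&(W[...,1]>.13); rect(W,m,(lo,hi))
E
```

```text
t 7.02 tcp [605.1 189.2 205.3] phi 84.0 zax [-0.005 -0.    -1.   ] F [ 0.3  0.2 -0.7] gap 51.6 gf 45.4 q [0.18 0.44 0.17 1.31 0.   1.85]
rim z - tcp z mm 26.793440134645298
rim [605.1 191. ] 53.007076263427734 ell [605.1 190.9] [49.4 51.7] off tool [ 2.2 -0.  -0. ]
(0.07, 0.078) 5565 [676.3 227.9] [180.6 260.7] 84.0 z [0.0711 0.0734 0.0767]
(0.08, 0.1) 13965 [668.1 227.4] [178.6 280.6] 84.2 z [0.0811 0.0941 0.096 ]
(0.034, 0.048) 4452 [679.5 235.8] [187.9 272.4] 80.6 z [0.0344 0.0377 0.0469]
```

View pics/w4.png

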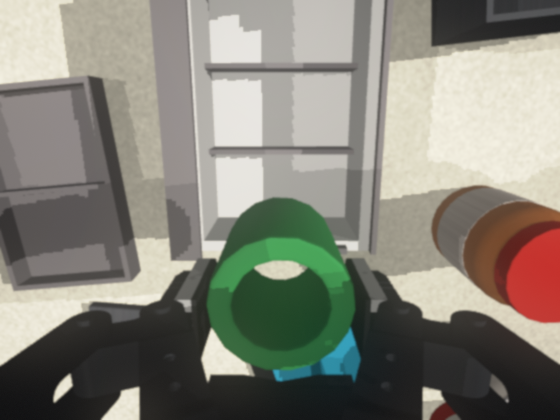

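Box with dividers at rows 67 and 150 (columns about 211–353). The jar is at (510,250) and the tray at left.

```bash
python3 - <<'E'
from h import *
w=dict(np.load("w4.npz")); W=world(w)
for u,v in((230,67),(330,67),(230,150),(330,150),(210,67),(354,67),(213,150),(351,150)): print(u,v,"depth",(W[v,u]*1000).round(1),"ray42",(ray(w,u,v,.038)*1000).round(1))
z=W[...,2]
# far stop / walls along row v: print transitions in z
for v in(30,110,190):
    r=W[v]; print(v,[(u,(r[u]*1000).round(0).astype(int).tolist()) for u in range(140,400,6)])
E
```

```text
230 67 depth [574.3 291.5  34.7] ray42 [574.7 291.1  38. ]
330 67 depth [652.1 283.2  36.2] ray42 [651.8 283.   38. ]
230 150 depth [565.5 227.6  35.3] ray42 [565.9 227.8  38. ]
330 150 depth [647.7 219.2  35.4] ray42 [647.4 219.4  38. ]
210 67 depth [558.7 293.1  34.7] ray42 [559.3 292.7  38. ]
354 67 depth [670.8 281.4  35.3] ray42 [670.3 281.1  38. ]
213 150 depth [551.7 229.1  36.1] ray42 [552.  229.3  38. ]
351 150 depth [665.  217.4  35.2] ray42 [664.5 217.7  38. ]
30 [(140, [498, 333, -1]), (146, [503, 333, -1]), (152, [536, 311, 94]), (158, [540, 310, 96]), (164, [544, 310, 94]), (170, [548, 309, 95]), (176, [551, 309, 96]), (182, [555, 309, 94]), (188, [558, 309, 91]), (194, [556, 314, 64]), (200, [557, 318, 45]), (206, [557, 323, 19]), (212, [560, 325, 5]), (218, [565, 325, 5]), (224, [570, 324, 5]), (230, [575, 324, 5]), (236, [580, 323, 5]), (242, [585, 323, 4]), (248, [590, 322, 6]), (254, [595, 322, 5]), (260, [600, 321, 5]), (266, [605, 321, 5]), (272, [610, 320, 6]), (278, [615, 320, 5]), (284, [620, 319, 7]), (290, [625, 319, 5]), (296, [630, 318, 6]), (302, [635, 31
[... 1649 characters left out ...]
 194, 28]), (218, [545, 190, 6]), (224, [551, 189, 6]), (230, [556, 189, 7]), (236, [561, 188, 5]), (242, [567, 187, 5]), (248, [573, 187, 6]), (254, [578, 186, 6]), (260, [584, 186, 6]), (266, [589, 185, 7]), (272, [595, 184, 4]), (278, [600, 184, 6]), (284, [606, 183, 5]), (290, [612, 183, 5]), (296, [617, 183, 7]), (302, [623, 182, 5]), (308, [628, 181, 5]), (314, [634, 181, 6]), (320, [639, 180, 6]), (326, [645, 179, 5]), (332, [651, 179, 4]), (338, [656, 178, 6]), (344, [661, 178, 6]), (350, [663, 182, 29]), (356, [664, 188, 54]), (362, [665, 191, 73]), (368, [669, 191, 74]), (374, [672, 192, 81]), (380, [676, 192, 82]), (386, [702, 172, -1]), (392, [708, 172, 0]), (398, [713, 171, 1])]
```

Emit:
{"fn": "apply_moves", "kwargs": {"rows": [{"xyz":[-1.3,-0.8,40],"turn":[0,0,0],"grip":0.4},{"xyz":[-1.3,-0.8,80],"turn":[0,0,0],"grip":0.4},{"xyz":[-1.3,-0.8,110],"turn":[0,0,0],"grip":0.4},{"xyz":[-1.3,-0.8,130],"turn":[0,0,0],"grip":0.4},{"xyz":[-1.3,-0.8,145],"turn":[0,0,0],"grip":0.4},{"xyz":[-1.3,-0.8,155],"turn":[0,0,0],"grip":0.4},{"xyz":[-1.3,-0.8,161],"turn":[0,0,0],"grip":0.4},{"xyz":[-1.3,-0.8,163],"turn":[0,0,0],"grip":0.4},{"xyz":[-1.3,-0.8,163],"turn":[0,0,0],"grip":0.4},{"xyz":[-1.3,-0.8,163],"turn":[0,0,0],"grip":0.4}]}}

```text
clock: 7.9
tcp_pos: [0.6052, 0.1882, 0.0446]
orientation: [-0.001, 0.743, 0.669, -0.0]
wrist_force: [0.7, -0.1, 0.3]
finger_gap: 0.051
grip_force: 45.4
```

```bash
python3 - <<'E'
from h import *
st()
go(540,-381,235,84)
E
```

```text
t 7.90 tcp [605.2 188.2  44.6] phi 84.0 zax [-0.001  0.001 -1.   ] F [ 0.7 -0.1  0.3] gap 51.0 gf 45.4 q [ 0.17  0.53 -0.09  0.95  0.    1.85]
go (540, -381, 235) xyz [-572.8, -5.3, -190.6] turn [-0.001, -0.0005, -0.0005]
```

Emit:
{"fn": "apply_moves", "kwargs": {"rows": [{"xyz":[0,0,2],"turn":[0,0,0],"grip":0.4},{"xyz":[0,0,3],"turn":[0,0,0],"grip":0.4},{"xyz":[0,0,3],"turn":[0,0,0],"grip":0.4},{"xyz":[0,0,3],"turn":[0,0,0],"grip":0.78},{"xyz":[0,0,3],"turn":[0,0,0],"grip":0.78},{"xyz":[0,0,3],"turn":[0,0,0],"grip":0.78},{"xyz":[0,0,3],"turn":[0,0,0],"grip":0.78},{"xyz":[0,0,-30],"turn":[0,0,0],"grip":0.78},{"xyz":[0,0,-70],"turn":[0,0,0],"grip":0.78},{"xyz":[0,0,-110],"turn":[0,0,0],"grip":0.78},{"xyz":[0,0,-150],"turn":[0,0,0],"grip":0.78},{"xyz":[0,0,-190],"turn":[0,0,0],"grip":0.78}]}}

```text
clock: 8.9
tcp_pos: [0.6047, 0.1882, 0.2357]
orientation: [-0.001, 0.743, 0.669, -0.001]
wrist_force: [0.7, 0.6, -0.2]
finger_gap: 0.0665
grip_force: 0.0
```

```bash
python3 - <<'E'
from h import *
st()
w=cam("wrist"); hsv=cv2.cvtColor(w['color'],cv2.COLOR_BGR2HSV); m=(hsv[...,0]>50)&(hsv[...,0]<75)&(hsv[...,1]>100)
W=world(w); m&=(W[...,0]>.55)&(W[...,0]<.66)&(W[...,1]>.14); P=W[m]; print(m.sum(),(P.mean(0)*1000).round(1),np.percentile(P[:,2],95))
cv2.imwrite("pics/w5.png",w['color'])
t=cam("top")
for n,uv in dict(black=(363,243),blue=(397,212)).items(): ring(t,uv,15,name=n)
go(540,-381,235,84)
E
```

```text
t 8.90 tcp [604.7 188.2 235.7] phi 84.0 zax [-0.002  0.    -1.   ] F [ 0.7  0.6 -0.2] gap 66.5 gf 0.0 q [0.17 0.43 0.23 1.37 0.   1.85]
1483 [604.6 190.   66.1] 0.06655216862133576
black enc [ 438.8 -273.3] 52.1 ell [ 438.2 -273.3] [48.2 50.2]
blue enc [ 539.  -380.4] 53.4 ell [ 539.1 -380.9] [49.4 50.3]
go (540, -381, 235) xyz [-574.0, -8.7, 4.9] turn [0.0106, -0.0038, -0.0001]
```

Emit:
{"fn": "apply_moves", "kwargs": {"rows": [{"xyz":[-574,-8.5,5],"turn":[0,0,0],"grip":1},{"xyz":[-574,-8.5,5],"turn":[0,0,0],"grip":1},{"xyz":[-574,-8.5,5],"turn":[0,0,0],"grip":1},{"xyz":[-574,-8.5,5],"turn":[0,0,0],"grip":1},{"xyz":[-574,-8.5,5],"turn":[0,0,0],"grip":1},{"xyz":[-574,-8.5,5],"turn":[0,0,0],"grip":1},{"xyz":[-574,-8.5,5],"turn":[0,0,0],"grip":1},{"xyz":[-574,-8.5,5],"turn":[0,0,0],"grip":1},{"xyz":[-574,-8.5,5],"turn":[0,0,0],"grip":1},{"xyz":[-574,-8.5,5],"turn":[0,0,0],"grip":1},{"xyz":[-574,-8.5,5],"turn":[0,0,0],"grip":1},{"xyz":[-574,-8.5,5],"turn":[0,0,0],"grip":1}]}}

```text
clock: 10.0
tcp_pos: [0.5447, -0.3102, 0.229]
orientation: [-0.001, 0.743, 0.669, -0.001]
wrist_force: [1.6, 0.7, -0.1]
finger_gap: 0.0851
grip_force: 0.0
```

```bash
python3 - <<'E'
from h import *
st(); go(539.3,-381,130,84)
E
```

```text
t 10.00 tcp [ 544.7 -310.2  229. ] phi 84.0 zax [-0.003  0.    -1.   ] F [ 1.6  0.7 -0.1] gap 85.1 gf 0.0 q [-0.64  0.42  0.19  1.35 -0.    1.03]
go (539.3, -381, 130) xyz [-71.0, 2.3, 99.0] turn [-0.0026, 0.0002, -0.0003]
```

Emit:
{"fn": "apply_moves", "kwargs": {"rows": [{"xyz":[-40,2,0],"turn":[0,0,0],"grip":1},{"xyz":[-69,2.5,0],"turn":[0,0,0],"grip":1},{"xyz":[-69,2.5,10],"turn":[0,0,0],"grip":1},{"xyz":[-69,2.5,20],"turn":[0,0,0],"grip":1},{"xyz":[-69,2.5,20],"turn":[0,0,0],"grip":1},{"xyz":[-69,2.5,20],"turn":[0,0,0],"grip":1},{"xyz":[-69,2.5,20],"turn":[0,0,0],"grip":1}]}}

```text
clock: 10.58
tcp_pos: [0.5408, -0.3755, 0.2092]
orientation: [-0.001, 0.743, 0.67, -0.001]
wrist_force: [-0.5, 0.1, 0.4]
finger_gap: 0.0853
grip_force: 0.0
```

```bash
python3 - <<'E'
from h import *
w=cam("wrist"); s=st(); T=w['view'];K=w['camera_matrix']
q=K@(T[:3,:3]@np.array([.539,-.381,.06])+T[:3,3]); uv=(q[:2]/q[2]).astype(int).tolist(); print(uv)
ring(w,uv,50,name="blue",zb=.006); go(539.3,-381,30,84)
E
```

```text
t 10.63 tcp [ 541.  -375.7  209.6] phi 84.1 zax [-0.003  0.    -1.   ] F [-0.8 -0.3 -0.3] gap 85.2 gf 0.0 q [-0.73  0.49  0.26  1.34 -0.    0.95]
[280, 202]
blue enc [ 539.4 -382.8] 51.8 ell [ 539.1 -382.8] [50.3 50.9]
go (539.3, -381, 30) xyz [-5.4, -0.7, 179.6] turn [-0.0026, 0.0002, 0.0017]
```

Emit:
{"fn": "apply_moves", "kwargs": {"rows": [{"xyz":[-7,-1,40],"turn":[-0.002,0,0],"grip":1},{"xyz":[-7,-1,80],"turn":[-0.002,0,0],"grip":1},{"xyz":[-7,-1,120],"turn":[-0.002,0,0],"grip":1},{"xyz":[-7,-1,155],"turn":[-0.002,0,0],"grip":1},{"xyz":[-7,-1,175],"turn":[-0.002,0,0],"grip":1},{"xyz":[-7,-1,178],"turn":[-0.002,0,0],"grip":1},{"xyz":[-7,-1,178],"turn":[-0.002,0,0],"grip":1},{"xyz":[-7,-1,178],"turn":[-0.002,0,0],"grip":0.4},{"xyz":[-7,-1,178],"turn":[-0.002,0,0],"grip":0.4},{"xyz":[-7,-1,178],"turn":[-0.002,0,0],"grip":0.4},{"xyz":[-7,-1,178],"turn":[-0.002,0,0],"grip":0.4},{"xyz":[-7,-1,178],"turn":[-0.002,0,0],"grip":0.4}], "force": 40}}

```text
clock: 11.63
tcp_pos: [0.5398, -0.3852, 0.0341]
orientation: [0.002, 0.743, 0.669, -0.0]
wrist_force: [0.2, 0.1, 6.3]
finger_gap: 0.0504
grip_force: 42.1
```

```bash
python3 - <<'E'
from h import *
st(); go(435,-30,230,84)
E
```

```text
t 11.63 tcp [ 539.8 -385.2   34.1] phi 84.0 zax [ 0.003 -0.003 -1.   ] F [0.2 0.1 6.3] gap 50.4 gf 42.1 q [-0.74  0.59 -0.02  0.96 -0.    0.94]
go (435, -30, 230) xyz [341.7, -140.8, -197.4] turn [0.0032, 0.003, -0.0002]
```

Emit:
{"fn": "apply_moves", "kwargs": {"rows": [{"xyz":[0,0,-40],"turn":[0,0,0],"grip":0.4},{"xyz":[0,0,-80],"turn":[0,0,0],"grip":0.4},{"xyz":[0,0,-120],"turn":[0,0,0],"grip":0.4},{"xyz":[342,-141,-197],"turn":[0,0,0],"grip":0.4},{"xyz":[342,-141,-197],"turn":[0,0,0],"grip":0.4},{"xyz":[342,-141,-197],"turn":[0,0,0],"grip":0.4},{"xyz":[342,-141,-197],"turn":[0,0,0],"grip":0.4},{"xyz":[342,-141,-197],"turn":[0,0,0],"grip":0.4},{"xyz":[342,-141,-197],"turn":[0,0,0],"grip":0.4},{"xyz":[342,-141,-197],"turn":[0,0,0],"grip":0.4},{"xyz":[342,-141,-197],"turn":[0,0,0],"grip":0.4},{"xyz":[342,-141,-197],"turn":[0,0,0],"grip":0.4}]}}

```text
clock: 12.63
tcp_pos: [0.4341, -0.0302, 0.2292]
orientation: [0.001, 0.743, 0.669, 0.0]
wrist_force: [0.6, 0.4, -1.4]
finger_gap: 0.0504
grip_force: 42.3
```

Emit:
{"fn": "apply_moves", "kwargs": {"rows": [{"xyz":[0,0,0],"turn":[0,0,0],"grip":0.4},{"xyz":[0,0,0],"turn":[0,0,0],"grip":0.4},{"xyz":[0,0,0],"turn":[0,0,0],"grip":0.4},{"xyz":[0,0,0],"turn":[0,0,0],"grip":0.4}]}}

```text
clock: 12.97
tcp_pos: [0.4353, -0.0325, 0.2279]
orientation: [0.0, 0.744, 0.669, -0.0]
wrist_force: [0.1, -0.4, -1.2]
finger_gap: 0.0501
grip_force: 42.3
```

```bash
python3 - <<'E'
from h import *
s=st(); w=cam("wrist"); np.savez("w6.npz",**w)
T=w['view'];K=w['camera_matrix'];q=K@(T[:3,:3]@np.array([.434,.035,.062])+T[:3,3]); uv=(q[:2]/q[2]).astype(int).tolist()
pin(w,uv); hsv=cv2.cvtColor(w['color'],cv2.COLOR_BGR2HSV)
held(w,(hsv[...,0]>105)&(hsv[...,0]<125)&(hsv[...,1]>100))
E
```

```text
t 12.97 tcp [435.3 -32.5 227.9] phi 83.9 zax [ 0.    -0.001 -1.   ] F [ 0.1 -0.4 -1.2] gap 50.1 gf 42.3 q [-0.26  0.05 -0.29  1.23 -0.    1.42]
brass px [271.2 108.8] xy [434.2  35.   62. ]
steel px [271.3 108.2] xy [433.8  35.7  40. ] [434.   35.2  40. ] d 37.053985595703125
base [array([436.3,  63.7]), array([30.3, 67.5]), np.float64(82.8)]
rim z - tcp z mm 26.034575718184268
rim [435.2 -29.1] 52.21623229980469 ell [435.2 -29.4] [49.6 51.5] off tool [ 3.3 -0.4 -0. ]
```

Emit:
{"fn": "apply_moves", "kwargs": {"rows": [{"xyz":[30,-4,50],"turn":[0,0,0],"grip":0.4},{"xyz":[64,-8,100],"turn":[0,0,0],"grip":0.4},{"xyz":[64,-8,111],"turn":[0,0,0],"grip":0.4},{"xyz":[64,-8,111],"turn":[0,0,0],"grip":0.4},{"xyz":[64,-8,111],"turn":[0,0,0],"grip":0.4},{"xyz":[64,-8,111],"turn":[0,0,0],"grip":0.4},{"xyz":[64,-8,111],"turn":[0,0,0],"grip":0.4},{"xyz":[64,-8,111],"turn":[0,0,0],"grip":0.4},{"xyz":[64,-8,111],"turn":[0,0,0],"grip":0.4},{"xyz":[64,-8,111],"turn":[0,0,0],"grip":0.4}]}}

```text
clock: 13.85
tcp_pos: [0.4344, 0.0322, 0.1176]
orientation: [0.001, 0.744, 0.669, 0.0]
wrist_force: [-0.5, 0.4, 0.4]
finger_gap: 0.0502
grip_force: 42.3
```

```bash
python3 - <<'E'
from h import *
st(); go(434.2,31.9,76,84)
E
```

```text
t 13.85 tcp [434.4  32.2 117.6] phi 83.9 zax [ 0.001 -0.    -1.   ] F [-0.5  0.4  0.4] gap 50.2 gf 42.3 q [-0.11  0.12 -0.5   0.96 -0.    1.57]
go (434.2, 31.9, 76) xyz [-0.3, -0.3, 41.6] turn [0.0014, 0.0001, -0.0012]
```

Emit:
{"fn": "apply_moves", "kwargs": {"rows": [{"xyz":[-0.3,0,10],"turn":[0,0,0],"grip":0.4},{"xyz":[-0.3,0,20],"turn":[0,0,0],"grip":0.4},{"xyz":[-0.3,0,28],"turn":[0,0,0],"grip":0.4},{"xyz":[-0.3,0,34],"turn":[0,0,0],"grip":0.4},{"xyz":[-0.3,0,38],"turn":[0,0,0],"grip":0.4},{"xyz":[-0.3,0,42],"turn":[0,0,0],"grip":0.4},{"xyz":[-0.3,0,44],"turn":[0,0,0],"grip":0.4},{"xyz":[-0.3,0,46],"turn":[0,0,0],"grip":0.4},{"xyz":[-0.3,0,48],"turn":[0,0,0],"grip":0.4},{"xyz":[-0.3,0,48],"turn":[0,0,0],"grip":0.4}]}}

```text
clock: 14.68
tcp_pos: [0.4333, 0.0325, 0.0683]
orientation: [-0.0, 0.743, 0.669, -0.0]
wrist_force: [-0.7, 0.5, -1.3]
finger_gap: 0.0502
grip_force: 42.3
```

Emit:
{"fn": "apply_moves", "kwargs": {"rows": [{"xyz":[-0.5,0.9,5],"turn":[0,0,0],"grip":0.4},{"xyz":[-0.5,0.9,10],"turn":[0,0,0],"grip":0.4},{"xyz":[-0.5,0.9,14],"turn":[0,0,0],"grip":0.4},{"xyz":[-0.5,0.9,18],"turn":[0,0,0],"grip":0.4},{"xyz":[-0.5,0.9,21],"turn":[0,0,0],"grip":0.4},{"xyz":[-0.5,0.9,23],"turn":[0,0,0],"grip":0.4},{"xyz":[-0.5,0.9,24],"turn":[0,0,0],"grip":0.4},{"xyz":[-0.5,0.9,25],"turn":[0,0,0],"grip":0.4},{"xyz":[-0.5,0.9,25],"turn":[0,0,0],"grip":0.4}]}}

```text
clock: 15.43
tcp_pos: [0.4338, 0.032, 0.0459]
orientation: [-0.0, 0.743, 0.669, -0.0]
wrist_force: [-10.0, 0.6, 28.5]
finger_gap: 0.0504
grip_force: 45.2
```

```bash
python3 - <<'E'
from h import *
st(); go(611.3,253,215,84)
E
```

```text
t 15.43 tcp [433.8  32.   45.9] phi 84.0 zax [-0.001 -0.    -1.   ] F [-10.    0.6  28.5] gap 50.4 gf 45.2 q [-0.11  0.2  -0.6   0.77 -0.    1.56]
go (611.3, 253, 215) xyz [238.3, 153.3, -169.2] turn [-0.0007, 0.0001, 0.0]
```

Blue also reached the base, so it goes to the middle bay.

Emit:
{"fn": "apply_moves", "kwargs": {"rows": [{"xyz":[0,-0.5,-20],"turn":[0,0,0],"grip":0.4},{"xyz":[0,0,-60],"turn":[0,0,0],"grip":0.4},{"xyz":[0,0,-100],"turn":[0,0,0],"grip":0.4},{"xyz":[0,0,-140],"turn":[0,0,0],"grip":0.4},{"xyz":[238,153,-169],"turn":[0,0,0],"grip":0.4},{"xyz":[238,153,-169],"turn":[0,0,0],"grip":0.4},{"xyz":[238,153,-169],"turn":[0,0,0],"grip":0.4},{"xyz":[238,153,-169],"turn":[0,0,0],"grip":0.4},{"xyz":[238,153,-169],"turn":[0,0,0],"grip":0.4},{"xyz":[238,153,-169],"turn":[0,0,0],"grip":0.4},{"xyz":[238,153,-169],"turn":[0,0,0],"grip":0.4},{"xyz":[238,153,-169],"turn":[0,0,0],"grip":0.4}]}}

```text
clock: 16.43
tcp_pos: [0.6148, 0.2574, 0.2103]
orientation: [-0.001, 0.742, 0.67, 0.001]
wrist_force: [0.7, -1.3, -1.0]
finger_gap: 0.0502
grip_force: 45.9
```

Emit:
{"fn": "apply_moves", "kwargs": {"rows": [{"xyz":[0,0,0],"turn":[0,0,0],"grip":0.4},{"xyz":[0,0,0],"turn":[0,0,0],"grip":0.4},{"xyz":[0,0,0],"turn":[0,0,0],"grip":0.4},{"xyz":[0,0,0],"turn":[0,0,0],"grip":0.4}]}}

```text
clock: 16.77
tcp_pos: [0.6108, 0.2514, 0.2128]
orientation: [-0.0, 0.744, 0.669, -0.0]
wrist_force: [0.6, -0.4, -0.1]
finger_gap: 0.05
grip_force: 45.9
```

```bash
python3 - <<'E'
from h import *
s=st(); w=cam("wrist"); np.savez("w7.npz",**w); cv2.imwrite("pics/w7.png",w['color']); hsv=cv2.cvtColor(w['color'],cv2.COLOR_BGR2HSV)
held(w,(hsv[...,0]>105)&(hsv[...,0]<125)&(hsv[...,1]>100))
W=world(w); g=(hsv[...,0]>50)&(hsv[...,0]<75)&(hsv[...,1]>100); print("green px",g.sum())
z=W[...,2]; h=(W[...,1]>.2)&(z>.088)&(z<.1)
# lip inner edge (towards box) : largest x' per row in box frame
a=np.radians(-6.1); ex=np.array([np.cos(a),np.sin(a)]); ey=np.array([-ex[1],ex[0]])
L=W[h][:,:2]*1000; b=np.c_[L@ex,L@ey]; print("lip x'",np.percentile(b[:,0],[1,50,99]),"y'",np.percentile(b[:,1],[1,99]))
st_=(W[...,1]>.2)&(z>.078)&(z<.086)&(W[...,0]>.64); L=W[st_][:,:2]*1000; b=np.c_[L@ex,L@ey]; print("stop x'",np.percentile(b[:,0],[2,50,98]))
c=np.array([611.3,256.]); print("origin guess x',y'",c@ex,c@ey)
dv=(z>.03)&(z<.042)&(W[...,1]>.26)&(W[...,1]<.32)&(W[...,0]>.57)&(W[...,0]<.66); L=W[dv][:,:2]*1000; b=np.c_[L@ex,L@ey]; print("divider y'",np.percentile(b[:,1],[5,50,95]),dv.sum())
go(610.9,252.8,40,84)
E
```

```text
t 16.77 tcp [610.8 251.4 212.8] phi 83.9 zax [-0.001 -0.    -1.   ] F [ 0.6 -0.4 -0.1] gap 50.0 gf 45.9 q [0.27 0.49 0.27 1.35 0.   1.95]
rim z - tcp z mm 25.43792559926089
rim [610.6 254.8] 52.29506301879883 ell [610.6 254.7] [50.2 51.7] off tool [ 3.2 -0.6  0. ]
green px 100
lip x' [500.2647532  513.81209486 759.80994622] y' [267.81419719 442.23154293]
stop x' [602.82044942 650.45556865 749.1252188 ]
origin guess x',y' 580.6351829865522 319.5097405059397
divider y' [350.87347103 352.58225817 354.30498739] 534
go (610.9, 252.8, 40) xyz [1.4, -0.0, 173.0] turn [-0.0008, 0.0001, -0.0015]
```

Emit:
{"fn": "apply_moves", "kwargs": {"rows": [{"xyz":[1.4,0.5,40],"turn":[0,0,0],"grip":0.4},{"xyz":[1.4,0.5,80],"turn":[0,0,0],"grip":0.4},{"xyz":[1.4,0.5,115],"turn":[0,0,0],"grip":0.4},{"xyz":[1.4,0.5,140],"turn":[0,0,0],"grip":0.4},{"xyz":[1.4,0.5,155],"turn":[0,0,0],"grip":0.4},{"xyz":[1.4,0.5,165],"turn":[0,0,0],"grip":0.4},{"xyz":[1.4,0.5,171],"turn":[0,0,0],"grip":0.4},{"xyz":[1.4,0.5,172],"turn":[0,0,0],"grip":0.4},{"xyz":[1.4,0.5,172],"turn":[0,0,0],"grip":0.4},{"xyz":[1.4,0.5,172],"turn":[0,0,0],"grip":0.4},{"xyz":[1.4,0.5,172],"turn":[0,0,0],"grip":0.4},{"xyz":[1.4,0.5,172],"turn":[0,0,0],"grip":0.4}]}}

```text
clock: 17.82
tcp_pos: [0.6126, 0.2541, 0.0414]
orientation: [0.0, 0.743, 0.669, 0.0]
wrist_force: [0.7, 0.4, -0.8]
finger_gap: 0.0503
grip_force: 45.9
```

```bash
python3 -c "
from h import *
st()"
```

```text
t 17.82 tcp [612.6 254.1  41.4] phi 84.0 zax [ 0.001  0.    -1.   ] F [ 0.7  0.4 -0.8] gap 50.3 gf 45.9 q [ 0.27  0.59 -0.01  0.98  0.    1.95]
```

Emit:
{"fn": "apply_moves", "kwargs": {"rows": [{"xyz":[0,0,0.5],"turn":[0,0,0],"grip":0.78},{"xyz":[0,0,0.5],"turn":[0,0,0],"grip":0.78},{"xyz":[0,0,0.5],"turn":[0,0,0],"grip":0.78},{"xyz":[0,0,0.5],"turn":[0,0,0],"grip":0.78},{"xyz":[0,0,-30],"turn":[0,0,0],"grip":0.78},{"xyz":[0,0,-70],"turn":[0,0,0],"grip":0.78},{"xyz":[0,0,-110],"turn":[0,0,0],"grip":0.78},{"xyz":[0,0,-150],"turn":[0,0,0],"grip":0.78},{"xyz":[0,0,-180],"turn":[0,0,0],"grip":0.78},{"xyz":[0,0,-180],"turn":[0,0,0],"grip":0.78}]}}

```text
clock: 18.65
tcp_pos: [0.6154, 0.2549, 0.2295]
orientation: [0.003, 0.743, 0.669, 0.006]
wrist_force: [0.0, 0.2, 0.5]
finger_gap: 0.0666
grip_force: 0.0
```

```bash
python3 - <<'E'
from h import *
st()
w=cam("wrist"); hsv=cv2.cvtColor(w['color'],cv2.COLOR_BGR2HSV); m=(hsv[...,0]>105)&(hsv[...,0]<125)&(hsv[...,1]>100)
W=world(w); m&=(W[...,0]>.55)&(W[...,0]<.66)&(W[...,1]>.14); P=W[m]; print(m.sum(),(P.mean(0)*1000).round(1),np.percentile(P[:,2],95))
t=cam("top"); ring(t,(363,243),15,name="black"); cv2.imwrite("pics/t2.png",t['color'])
go(438.5,-274,220,84)
E
```

```text
t 18.65 tcp [615.4 254.9 229.5] phi 84.0 zax [ 0.012  0.004 -1.   ] F [0.  0.2 0.5] gap 66.6 gf 0.0 q [0.27 0.49 0.3  1.37 0.   1.95]
2305 [612.2 255.3  60.5] 0.06641465968503892
black enc [ 438.8 -273.3] 52.1 ell [ 438.3 -273.3] [48.3 50. ]
go (438.5, -274, 220) xyz [-543.7, -118.6, 1.5] turn [0.0037, -0.0017, -0.0002]
```

Emit:
{"fn": "apply_moves", "kwargs": {"rows": [{"xyz":[-540,-118,0],"turn":[0,0,0],"grip":1},{"xyz":[-540,-118,0],"turn":[0,0,0],"grip":1},{"xyz":[-540,-118,0],"turn":[0,0,0],"grip":1},{"xyz":[-540,-118,0],"turn":[0,0,0],"grip":1},{"xyz":[-540,-118,0],"turn":[0,0,0],"grip":1},{"xyz":[-540,-118,0],"turn":[0,0,0],"grip":1},{"xyz":[-540,-118,0],"turn":[0,0,0],"grip":1},{"xyz":[-540,-118,0],"turn":[0,0,0],"grip":1},{"xyz":[-540,-118,0],"turn":[0,0,0],"grip":1},{"xyz":[-540,-118,0],"turn":[0,0,0],"grip":1},{"xyz":[-540,-118,0],"turn":[0,0,0],"grip":1},{"xyz":[-540,-118,0],"turn":[0,0,0],"grip":1}]}}

```text
clock: 19.75
tcp_pos: [0.4529, -0.2218, 0.2189]
orientation: [-0.002, 0.743, 0.669, -0.001]
wrist_force: [0.6, -0.9, 1.1]
finger_gap: 0.0851
grip_force: 0.0
```

```bash
python3 -c "
from h import *
st(); go(438.5,-274,210,84)"
```

```text
t 19.75 tcp [ 452.9 -221.8  218.9] phi 84.0 zax [-0.003  0.002 -1.   ] F [ 0.6 -0.9  1.1] gap 85.1 gf 0.0 q [-0.61  0.18 -0.15  1.24 -0.    1.06]
go (438.5, -274, 210) xyz [-53.4, -8.8, 8.9] turn [-0.0033, -0.0013, -0.0002]
```

Emit:
{"fn": "apply_moves", "kwargs": {"rows": [{"xyz":[-30,-5,5],"turn":[0,0,0],"grip":1},{"xyz":[-48,-8,9],"turn":[0,0,0],"grip":1},{"xyz":[-48,-8,9],"turn":[0,0,0],"grip":1},{"xyz":[-48,-8,9],"turn":[0,0,0],"grip":1},{"xyz":[-48,-8,9],"turn":[0,0,0],"grip":1},{"xyz":[-48,-8,9],"turn":[0,0,0],"grip":1}]}}

```text
clock: 20.25
tcp_pos: [0.4418, -0.2663, 0.2112]
orientation: [-0.001, 0.743, 0.67, -0.0]
wrist_force: [-0.9, 0.3, 0.4]
finger_gap: 0.0854
grip_force: 0.0
```

```bash
python3 - <<'E'
from h import *
w=cam("wrist"); s=st(); T=w['view'];K=w['camera_matrix']
q=K@(T[:3,:3]@np.array([.439,-.2745,.06])+T[:3,3]); uv=(q[:2]/q[2]).astype(int).tolist(); print(uv)
ring(w,uv,50,name="black",zb=.006); go(438.6,-274.8,31,84)
E
```

```text
t 20.30 tcp [ 442.  -266.3  211.4] phi 84.1 zax [-0.001  0.001 -1.   ] F [-0.1 -0.1 -0.4] gap 85.5 gf 0.0 q [-0.7   0.21 -0.14  1.22 -0.    0.98]
[279, 205]
black enc [ 438.1 -275. ] 51.9 ell [ 438.  -275.1] [50.3 50.9]
go (438.6, -274.8, 31) xyz [-8.9, -2.3, 180.4] turn [-0.0013, -0.0004, 0.0016]
```

Emit:
{"fn": "apply_moves", "kwargs": {"rows": [{"xyz":[-8.5,-2.7,40],"turn":[0,0,0],"grip":1},{"xyz":[-8.5,-2.7,80],"turn":[0,0,0],"grip":1},{"xyz":[-8.5,-2.7,120],"turn":[0,0,0],"grip":1},{"xyz":[-8.5,-2.7,155],"turn":[0,0,0],"grip":1},{"xyz":[-8.5,-2.7,175],"turn":[0,0,0],"grip":1},{"xyz":[-8.5,-2.7,180],"turn":[0,0,0],"grip":1},{"xyz":[-8.5,-2.7,180],"turn":[0,0,0],"grip":1},{"xyz":[-8.5,-2.7,180],"turn":[0,0,0],"grip":0.4},{"xyz":[-8.5,-2.7,180],"turn":[0,0,0],"grip":0.4},{"xyz":[-8.5,-2.7,180],"turn":[0,0,0],"grip":0.4},{"xyz":[-8.5,-2.7,180],"turn":[0,0,0],"grip":0.4},{"xyz":[-8.5,-2.7,180],"turn":[0,0,0],"grip":0.4}], "force": 40}}

```text
clock: 21.3
tcp_pos: [0.4395, -0.2768, 0.0339]
orientation: [0.002, 0.743, 0.669, 0.0]
wrist_force: [-1.3, 1.3, 6.5]
finger_gap: 0.0508
grip_force: 41.1
```

```bash
python3 - <<'E'
from h import *
st(); go(435,-30,230,84)
E
```

```text
t 21.30 tcp [ 439.5 -276.8   33.9] phi 84.0 zax [ 0.002 -0.002 -1.   ] F [-1.3  1.3  6.5] gap 50.8 gf 41.1 q [-0.72  0.35 -0.42  0.8  -0.    0.96]
go (435, -30, 230) xyz [244.5, -29.8, -196.7] turn [0.0027, 0.0022, -0.0002]
```

Emit:
{"fn": "apply_moves", "kwargs": {"rows": [{"xyz":[0,0,-40],"turn":[0,0,0],"grip":0.4},{"xyz":[0,0,-80],"turn":[0,0,0],"grip":0.4},{"xyz":[0,0,-120],"turn":[0,0,0],"grip":0.4},{"xyz":[0,0,-160],"turn":[0,0,0],"grip":0.4},{"xyz":[244,-30,-197],"turn":[0,0,0],"grip":0.4},{"xyz":[244,-30,-197],"turn":[0,0,0],"grip":0.4},{"xyz":[244,-30,-197],"turn":[0,0,0],"grip":0.4},{"xyz":[244,-30,-197],"turn":[0,0,0],"grip":0.4},{"xyz":[244,-30,-197],"turn":[0,0,0],"grip":0.4},{"xyz":[244,-30,-197],"turn":[0,0,0],"grip":0.4},{"xyz":[244,-30,-197],"turn":[0,0,0],"grip":0.4},{"xyz":[244,-30,-197],"turn":[0,0,0],"grip":0.4}]}}

```text
clock: 22.3
tcp_pos: [0.4343, -0.028, 0.2303]
orientation: [0.001, 0.742, 0.671, 0.001]
wrist_force: [0.2, -0.4, -1.4]
finger_gap: 0.0504
grip_force: 42.4
```

Emit:
{"fn": "apply_moves", "kwargs": {"rows": [{"xyz":[0,0,0],"turn":[0,0,0],"grip":0.4},{"xyz":[0,0,0],"turn":[0,0,0],"grip":0.4},{"xyz":[0,0,0],"turn":[0,0,0],"grip":0.4},{"xyz":[0,0,0],"turn":[0,0,0],"grip":0.4}]}}

```text
clock: 22.63
tcp_pos: [0.4339, -0.0312, 0.2283]
orientation: [-0.0, 0.744, 0.668, -0.0]
wrist_force: [0.6, -0.1, -1.2]
finger_gap: 0.051
grip_force: 42.4
```

```bash
python3 - <<'E'
from h import *
s=st(); w=cam("wrist"); np.savez("w8.npz",**w); cv2.imwrite("pics/w8.png",w['color'])
T=w['view'];K=w['camera_matrix'];q=K@(T[:3,:3]@np.array([.434,.035,.062])+T[:3,3]); uv=(q[:2]/q[2]).astype(int).tolist()
pin(w,uv); m=np.zeros(w['z_map'].shape,bool); m[190:370,205:358]=1
held(w,m)
E
```

```text
t 22.63 tcp [433.9 -31.2 228.3] phi 83.8 zax [-0.001  0.    -1.   ] F [ 0.6 -0.1 -1.2] gap 51.0 gf 42.4 q [-0.26  0.04 -0.29  1.24 -0.    1.42]
brass px [273.1 110.2] xy [434.1  35.1  62. ]
steel px [273.7 110.3] xy [434.1  35.1  40. ] [434.   35.1  40. ] d 35.68940353393555
base [array([442.5,  63.9]), array([24.7, 25.5]), np.float64(83.9)]
rim z - tcp z mm 26.10041789808021
rim [433.8 -32.2] 59.949771881103516 ell [433.8 -29.2] [51.7 54.5] off tool [ 1.9 -0.3  0. ]
```

```bash
python3 - <<'E'
from h import *
from scipy.optimize import least_squares
def arc(f,hue=None):
    w=dict(np.load(f)); W=world(w); z=W[...,2]; 
    zr=np.percentile(z[230:366,225:335][(z[230:366,225:335]>.2)&(z[230:366,225:335]<.3)],85); P=[]
    for u in range(236,328,3):
        v=np.where((z[200:366,u]>zr-.007)&(z[200:366,u]<zr+.008))[0]
        if len(v): P.append(ray(w,u,v[0]+200,zr)[:2]*1000)
    P=np.array(P); r=least_squares(lambda c:np.hypot(*(P-c).T)-25.8,P.mean(0)-[0,20],loss='soft_l1'); print(f,zr,r.x.round(1),np.abs(r.fun).mean().round(2))
arc("w3.npz");arc("w6.npz");arc("w8.npz")
E
```

```text
w3.npz 0.2523878461066696 [436.9 -27.2] 0.21
w6.npz 0.25340818574137586 [434.9 -29.3] 0.16
w8.npz 0.25418907941828006 [433.7 -28.8] 0.17
```

View pics/w8.png

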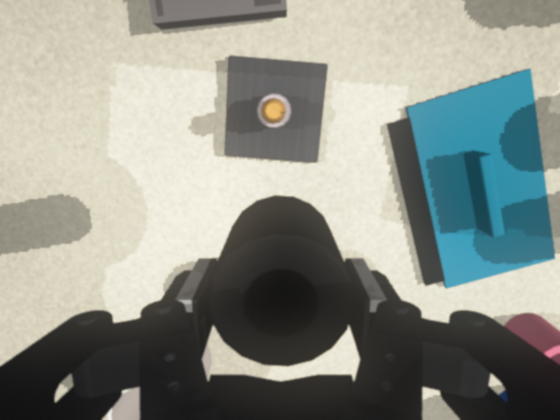

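The black sleeve is held straight (rim about (281,300)) with a visibly narrower bore, and the pin is at (274,110).

Emit:
{"fn": "apply_moves", "kwargs": {"rows": [{"xyz":[30,-3,50],"turn":[0,0,0],"grip":0.4},{"xyz":[63.8,-6.5,100],"turn":[0,0,0],"grip":0.4},{"xyz":[63.8,-6.5,111],"turn":[0,0,0],"grip":0.4},{"xyz":[63.8,-6.5,111],"turn":[0,0,0],"grip":0.4},{"xyz":[63.8,-6.5,111],"turn":[0,0,0],"grip":0.4},{"xyz":[63.8,-6.5,111],"turn":[0,0,0],"grip":0.4},{"xyz":[63.8,-6.5,111],"turn":[0,0,0],"grip":0.4},{"xyz":[63.8,-6.5,111],"turn":[0,0,0],"grip":0.4},{"xyz":[63.8,-6.5,111],"turn":[0,0,0],"grip":0.4},{"xyz":[63.8,-6.5,111],"turn":[0,0,0],"grip":0.4}]}}

```text
clock: 23.52
tcp_pos: [0.435, 0.0335, 0.1186]
orientation: [0.001, 0.744, 0.669, 0.0]
wrist_force: [0.5, 1.0, -1.2]
finger_gap: 0.0506
grip_force: 42.4
```

```bash
python3 - <<'E'
from h import *
st(); go(434.3,32.9,76,84)
E
```

```text
t 23.52 tcp [435.   33.5 118.6] phi 83.9 zax [ 0.001 -0.    -1.   ] F [ 0.5  1.  -1.2] gap 50.6 gf 42.4 q [-0.11  0.12 -0.49  0.96 -0.    1.57]
go (434.3, 32.9, 76) xyz [-0.7, -0.7, 42.6] turn [0.0013, 0.0001, -0.0012]
```

Emit:
{"fn": "apply_moves", "kwargs": {"rows": [{"xyz":[-0.6,0,10],"turn":[0,0,0],"grip":0.4},{"xyz":[-0.6,0,18],"turn":[0,0,0],"grip":0.4},{"xyz":[-0.6,0,24],"turn":[0,0,0],"grip":0.4},{"xyz":[-0.6,0,30],"turn":[0,0,0],"grip":0.4},{"xyz":[-0.6,0,35],"turn":[0,0,0],"grip":0.4},{"xyz":[-0.6,0,39],"turn":[0,0,0],"grip":0.4},{"xyz":[-0.6,0,42],"turn":[0,0,0],"grip":0.4},{"xyz":[-0.6,0,44],"turn":[0,0,0],"grip":0.4},{"xyz":[-0.6,0,45],"turn":[0,0,0],"grip":0.4},{"xyz":[-0.6,0,45],"turn":[0,0,0],"grip":0.4}]}}

```text
clock: 24.35
tcp_pos: [0.4339, 0.0333, 0.0755]
orientation: [0.0, 0.743, 0.669, -0.0]
wrist_force: [-11.2, -0.5, 31.2]
finger_gap: 0.0507
grip_force: 45.3
```

```bash
python3 - <<'E'
from h import *
st(); go(434.3,32.9,76,84)
E
```

```text
t 24.35 tcp [433.9  33.3  75.5] phi 84.0 zax [ 0.    -0.001 -1.   ] F [-11.2  -0.5  31.2] gap 50.7 gf 45.3 q [-0.11  0.16 -0.56  0.85 -0.    1.57]
go (434.3, 32.9, 76) xyz [-0.4, 0.5, -0.5] turn [0.0001, 0.001, -0.0001]
```

Black stopped at the shoulder (lower end about 42 mm, 31 N), so it goes to the tray.

Emit:
{"fn": "apply_moves", "kwargs": {"rows": [{"xyz":[0,-0.5,-20],"turn":[0,0,0],"grip":0.4},{"xyz":[0,0,-60],"turn":[0,0,0],"grip":0.4},{"xyz":[0,0,-80],"turn":[0,0,0],"grip":0.4},{"xyz":[125,-49,-80],"turn":[0,0,0],"grip":0.4},{"xyz":[125,-49,-80],"turn":[0,0,0],"grip":0.4},{"xyz":[125,-49,-80],"turn":[0,0,0],"grip":0.4},{"xyz":[125,-49,-80],"turn":[0,0,0],"grip":0.4},{"xyz":[125,-49,-40],"turn":[0,0,0],"grip":0.4},{"xyz":[125,-49,-10],"turn":[0,0,0],"grip":0.4},{"xyz":[125,-49,-10],"turn":[0,0,0],"grip":0.4},{"xyz":[125,-49,-10],"turn":[0,0,0],"grip":0.4},{"xyz":[125,-49,-10],"turn":[0,0,0],"grip":0.4}]}}

```text
clock: 25.35
tcp_pos: [0.3991, 0.1629, 0.0837]
orientation: [-0.0, 0.743, 0.669, -0.0]
wrist_force: [0.4, 0.1, -0.3]
finger_gap: 0.0505
grip_force: 45.4
```

```bash
python3 - <<'E'
from h import *
st(); go(398.2,162.8,39,84)
w=cam("wrist"); W=world(w); z=W[...,2]; m=(z>.019)&(z<.032)&(W[...,1]>.11)&(W[...,1]<.32)&(W[...,0]<.48); rect(W,m,"tray")
E
```

```text
t 25.35 tcp [399.1 162.9  83.7] phi 84.0 zax [-0.  0. -1.] F [ 0.4  0.1 -0.3] gap 50.5 gf 45.4 q [ 0.2   0.15 -0.56  0.87  0.    1.88]
go (398.2, 162.8, 39) xyz [-0.2, -0.9, 44.7] turn [-0.0002, -0.0001, -0.0007]
tray 7549 [398.4 209.4] [153.6 114.8] 89.1 z [0.0193 0.024  0.0254]
```

Emit:
{"fn": "apply_moves", "kwargs": {"rows": [{"xyz":[0,-0.9,20],"turn":[0,0,0],"grip":0.4},{"xyz":[0,-0.9,35],"turn":[0,0,0],"grip":0.4},{"xyz":[0,-0.9,43],"turn":[0,0,0],"grip":0.4},{"xyz":[0,-0.9,45],"turn":[0,0,0],"grip":0.4},{"xyz":[0,-0.9,45],"turn":[0,0,0],"grip":0.4},{"xyz":[0,-0.9,45],"turn":[0,0,0],"grip":0.4},{"xyz":[0,-0.9,45],"turn":[0,0,0],"grip":0.85},{"xyz":[0,-0.9,45],"turn":[0,0,0],"grip":0.85},{"xyz":[0,-0.9,45],"turn":[0,0,0],"grip":0.85},{"xyz":[0,-0.9,45],"turn":[0,0,0],"grip":0.85},{"xyz":[0,-0.9,20],"turn":[0,0,0],"grip":0.85},{"xyz":[0,-0.9,-20],"turn":[0,0,0],"grip":0.85}]}}

```text
clock: 26.4
tcp_pos: [0.394, 0.1623, 0.1002]
orientation: [-0.002, 0.743, 0.669, -0.004]
wrist_force: [1.1, -0.2, -0.9]
finger_gap: 0.0725
grip_force: 0.0
```

```bash
python3 - <<'E'
from h import *
st(); go(580,-90,215,101)
E
```

```text
t 26.40 tcp [394.  162.3 100.2] phi 84.0 zax [-0.009 -0.002 -1.   ] F [ 1.1 -0.2 -0.9] gap 72.5 gf 0.0 q [ 0.2   0.13 -0.53  0.92  0.    1.88]
go (580, -90, 215) xyz [-231.7, 210.4, -116.1] turn [-0.0093, 0.0013, -0.2971]
```

Emit:
{"fn": "apply_moves", "kwargs": {"rows": [{"xyz":[0,0,-40],"turn":[0,0,0],"grip":0.85},{"xyz":[0,0,-80],"turn":[0,0,0],"grip":0.85},{"xyz":[-175,253,-128],"turn":[0,0,-0.297],"grip":0.85},{"xyz":[-175,253,-128],"turn":[0,0,-0.297],"grip":0.85},{"xyz":[-175,253,-128],"turn":[0,0,-0.297],"grip":0.85},{"xyz":[-175,253,-128],"turn":[0,0,-0.297],"grip":0.85},{"xyz":[-175,253,-128],"turn":[0,0,-0.297],"grip":0.85},{"xyz":[-175,253,-128],"turn":[0,0,-0.297],"grip":0.85},{"xyz":[-175,253,-128],"turn":[0,0,-0.297],"grip":0.85},{"xyz":[-175,253,-128],"turn":[0,0,-0.297],"grip":0.85},{"xyz":[-175,253,-128],"turn":[0,0,-0.297],"grip":0.85},{"xyz":[-175,253,-128],"turn":[0,0,-0.297],"grip":0.85}]}}

```text
clock: 27.4
tcp_pos: [0.6313, -0.0386, 0.2294]
orientation: [-0.001, 0.637, 0.771, -0.001]
wrist_force: [-1.1, 0.1, -0.1]
finger_gap: 0.0724
grip_force: 0.0
```

```bash
python3 - <<'E'
from h import *
for _ in range(3): cam("wrist")
s=st(); w=cam("wrist"); np.savez("w9.npz",**w); cv2.imwrite("pics/w9.png",w['color'])
t=cam("top"); cv2.imwrite("pics/t3.png",t['color']); np.savez("t3.npz",**t)
hsv=cv2.cvtColor(w['color'],cv2.COLOR_BGR2HSV); W=world(w); z=W[...,2]
teal=(hsv[...,0]>90)&(hsv[...,0]<108)&(hsv[...,1]>120)
o=np.ones((3,3)); e=lambda m:cv2.morphologyEx(m.astype(np.uint8),cv2.MORPH_OPEN,o)>0
rect(W,e(teal&(z>.034)&(z<.042)),"ribtop"); rect(W,e(teal&(z>.0)&(z<.012)),"plate")
near=(np.abs(W[...,0]-.63)<.13)&(np.abs(W[...,1]+.035)<.14); rect(W,e((z>.003)&(z<.012)&near),"all")
E
```

```text
t 27.55 tcp [629.7 -36.5 230.1] phi 101.1 zax [-0.002  0.    -1.   ] F [0.1 0.1 0.6] gap 72.7 gf 0.0 q [-0.19  0.43  0.21  1.36  0.    1.19]
ribtop 1049 [623.6 -61.7] [11.7 80.1] 11.8 z [0.0359 0.0373 0.0385]
plate 19991 [633.3 -59.8] [114.7 193.8] 11.1 z [0.0042 0.0054 0.0066]
all 24212 [666.8 -33.1] [232.4 235.4] 11.3 z [0.0042 0.0054 0.0067]
```

View pics/w9.png

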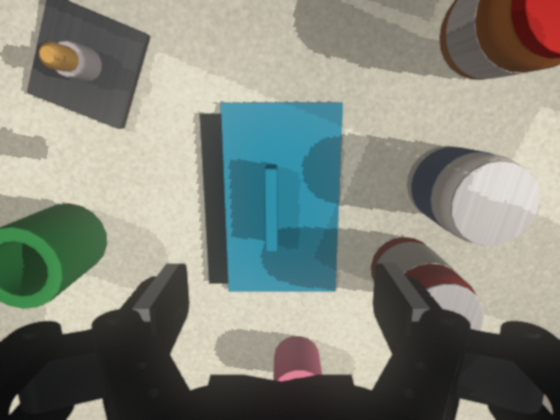

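View pics/t3.png

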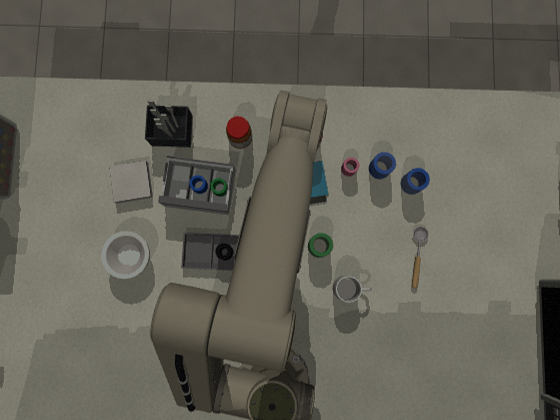

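The knock moved the cover: it now lies with its rib at (271,205), about (623.5,-61.8) mm, yaw 11.3°. The top view shows blue and green in the box at (199,184), (220,187) and black in the tray at (224,251).

```bash
python3 - <<'E'
from h import *
st(); go(623.5,-61.8,12,101.3)
E
```

```text
t 27.65 tcp [629.9 -36.3 230.6] phi 101.1 zax [-0.001  0.    -1.   ] F [ 0.1 -0.1 -0.1] gap 73.0 gf 0.0 q [-0.18  0.43  0.21  1.36 -0.    1.19]
go (623.5, -61.8, 12) xyz [-23.9, -10.9, 218.6] turn [-0.0013, -0.0005, -0.0038]
```

Emit:
{"fn": "apply_moves", "kwargs": {"rows": [{"xyz":[-24,-11,30],"turn":[0,0,-0.004],"grip":0.55},{"xyz":[-24,-11,70],"turn":[0,0,-0.004],"grip":0.55},{"xyz":[-24,-11,110],"turn":[0,0,-0.004],"grip":0.55},{"xyz":[-24,-11,150],"turn":[0,0,-0.004],"grip":0.55},{"xyz":[-24,-11,180],"turn":[0,0,-0.004],"grip":0.55},{"xyz":[-24,-11,200],"turn":[0,0,-0.004],"grip":0.55},{"xyz":[-24,-11,211],"turn":[0,0,-0.004],"grip":0.55},{"xyz":[-24,-11,211],"turn":[0,0,-0.004],"grip":0.55},{"xyz":[-24,-11,211],"turn":[0,0,-0.004],"grip":0.55},{"xyz":[-24,-11,211],"turn":[0,0,-0.004],"grip":0.55}]}}

```text
clock: 28.48
tcp_pos: [0.6258, -0.0631, 0.0215]
orientation: [0.001, 0.634, 0.773, 0.0]
wrist_force: [0.8, -0.4, -0.4]
finger_gap: 0.0467
grip_force: 0.0
```

```bash
python3 - <<'E'
from h import *
st(); go(623.5,-61.8,11,101.3)
E
```

```text
t 28.48 tcp [625.8 -63.1  21.5] phi 101.3 zax [ 0.002 -0.001 -1.   ] F [ 0.8 -0.4 -0.4] gap 46.7 gf 0.0 q [-0.23  0.55 -0.13  0.89 -0.    1.15]
go (623.5, -61.8, 11) xyz [1.8, -2.1, 10.5] turn [0.0021, 0.0011, -0.0007]
```

Emit:
{"fn": "apply_moves", "kwargs": {"rows": [{"xyz":[1.5,-2,5],"turn":[0,0,0],"grip":0.55},{"xyz":[1.5,-2,8.5],"turn":[0,0,0],"grip":0.55},{"xyz":[1.5,-2,8.5],"turn":[0,0,0],"grip":0.3},{"xyz":[1.5,-2,8.5],"turn":[0,0,0],"grip":0.0},{"xyz":[1.5,-2,8.5],"turn":[0,0,0],"grip":0.0},{"xyz":[1.5,-2,8.5],"turn":[0,0,0],"grip":0.0},{"xyz":[1.5,-2,8.5],"turn":[0,0,0],"grip":0.0},{"xyz":[1.5,-2,8.5],"turn":[0,0,0],"grip":0.0},{"xyz":[1.5,-2,8.5],"turn":[0,0,0],"grip":0.0}], "force": 90}}

```text
clock: 29.23
tcp_pos: [0.6227, -0.0621, 0.0115]
orientation: [0.0, 0.635, 0.773, 0.0]
wrist_force: [-0.5, 0.3, 5.7]
finger_gap: 0.0102
grip_force: 89.8
```

```bash
python3 - <<'E'
from h import *
st()
E
```

```text
t 29.23 tcp [622.7 -62.1  11.5] phi 101.2 zax [ 0. -0. -1.] F [-0.5  0.3  5.7] gap 10.2 gf 89.8 q [-0.23  0.55 -0.15  0.87 -0.    1.15]
```

Emit:
{"fn": "apply_moves", "kwargs": {"rows": [{"xyz":[0,0,-15],"turn":[0,0,0],"grip":0.0},{"xyz":[0,0,-40],"turn":[0,0,0],"grip":0.0},{"xyz":[0,0,-75],"turn":[0,0,0],"grip":0.0},{"xyz":[0,0,-110],"turn":[0,0,0],"grip":0.0},{"xyz":[0,0,-145],"turn":[0,0,0],"grip":0.0},{"xyz":[0,0,-180],"turn":[0,0,0],"grip":0.0},{"xyz":[0,0,-205],"turn":[0,0,0],"grip":0.0},{"xyz":[0,0,-215],"turn":[0,0,0],"grip":0.0},{"xyz":[0,0,-215],"turn":[0,0,0],"grip":0.0},{"xyz":[0,0,-215],"turn":[0,0,0],"grip":0.0},{"xyz":[0,0,-215],"turn":[0,0,0],"grip":0.0}]}}

```text
clock: 30.15
tcp_pos: [0.6211, -0.0618, 0.2229]
orientation: [-0.002, 0.635, 0.773, -0.001]
wrist_force: [-1.1, -0.1, -2.7]
finger_gap: 0.0106
grip_force: 89.0
```

```bash
cat >> h.py <<'E'
def coverpose(w,s):
    hsv=cv2.cvtColor(w['color'],cv2.COLOR_BGR2HSV); W=world(w)
    teal=(hsv[...,0]>90)&(hsv[...,0]<108)&(hsv[...,1]>120); teal=cv2.erode(teal.astype(np.uint8),np.ones((3,3)))>0
    P=Rt(s).inv().apply((W[teal]-s['tcp_pos'])*1000) # tool frame
    m=(P[:,2]>-3)&(P[:,2]<14)&(np.abs(P[:,0])<120)&(np.abs(P[:,1])<90); Q=P[m]
    c=np.linalg.lstsq(np.c_[Q[:,:2],np.ones(len(Q))],Q[:,2],rcond=None)[0]
    r=cv2.minAreaRect(Q[:,:2].astype(np.float32)); print("n",len(Q),"plate-top plane slopes",c[:2].round(4),"z at tcp",c[2].round(2),"rect",[np.round(k,1) for k in r])
E
python3 - <<'E'
from h import *
s=st(); w=cam("wrist"); cv2.imwrite("pics/w10.png",w['color']); coverpose(w,s)
E
```

```text
t 30.15 tcp [621.1 -61.8 222.9] phi 101.2 zax [-0.006  0.001 -1.   ] F [-1.1 -0.1 -2.7] gap 10.6 gf 89.0 q [-0.23  0.42  0.18  1.34 -0.    1.15]
n 75446 plate-top plane slopes [0.0005 0.0011] z at tcp 6.1 rect [array([21. ,  9.5]), array([115.3, 153.3]), np.float64(89.9)]
```

View pics/w10.png

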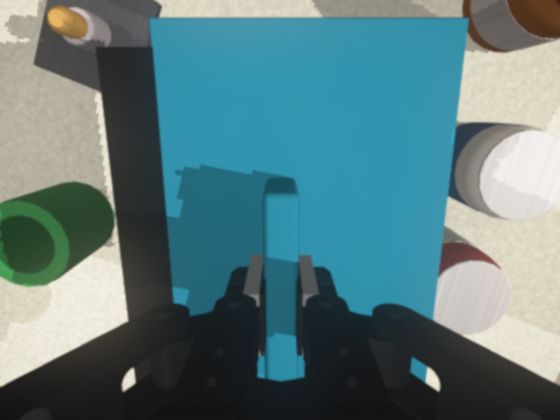

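The cover is held flat, square and centred, its plate filling the view from (150,18) to (465,18).

```bash
cat >> h.py <<'E'
BO=np.array([611.1,255.8]); BA=-6.1
def cov(Xt,Zt,th,h=12.0,y=0.0):
    """TCP world pose for the cover tip at box X,Z and tilt th"""
    a=np.radians(th); X=Xt+68*np.cos(a)-h*np.sin(a); Z=Zt+68*np.sin(a)+h*np.cos(a)
    b=np.radians(BA); p=BO+X*np.array([np.cos(b),np.sin(b)])+y*np.array([-np.sin(b),np.cos(b)])
    return (round(p[0],1),round(p[1],1),round(Z,1),90+BA,-th)
def boxpose(s):
    """where the cover tip is now, from the measured TCP"""
    m=Rt(s).as_matrix(); b=np.radians(BA); tip=s['tcp_pos']*1000+m@np.array([0,-68,12.0]); d=tip[:2]-BO
    print("tip X %.1f Y %.1f Z %.1f"%(d@[np.cos(b),np.sin(b)],d@[-np.sin(b),np.cos(b)],tip[2]),"tilt %.1f"%np.degrees(np.arcsin(m[2,1])),"roll %.1f"%np.degrees(np.arcsin(m[2,0])),"yaw %.1f"%(np.degrees(np.arctan2(m[1,1],m[0,1]))))
E
python3 - <<'E'
from h import *
s=st(); go(631,253.7,240,83.9)
E
```

```text
t 30.20 tcp [621.  -61.8 222.8] phi 101.2 zax [-0.006  0.001 -1.   ] F [-0.2  0.7 -2.4] gap 10.4 gf 89.0 q [-0.23  0.42  0.18  1.34 -0.    1.15]
go (631, 253.7, 240) xyz [307.5, 71.2, -16.9] turn [-0.0059, -0.0014, 0.3024]
```

Emit:
{"fn": "apply_moves", "kwargs": {"rows": [{"xyz":[30,7,-17],"turn":[0,0,0.02],"grip":0.0},{"xyz":[65,15,-17],"turn":[0,0,0.06],"grip":0.0},{"xyz":[100,23,-17],"turn":[0,0,0.1],"grip":0.0},{"xyz":[135,31,-17],"turn":[0,0,0.14],"grip":0.0},{"xyz":[170,39,-17],"turn":[0,0,0.18],"grip":0.0},{"xyz":[205,47,-17],"turn":[0,0,0.22],"grip":0.0},{"xyz":[240,55,-17],"turn":[0,0,0.26],"grip":0.0},{"xyz":[270,63,-17],"turn":[0,0,0.29],"grip":0.0},{"xyz":[295,68,-17],"turn":[0,0,0.302],"grip":0.0},{"xyz":[307.5,71,-17],"turn":[0,0,0.302],"grip":0.0},{"xyz":[307.5,71,-17],"turn":[0,0,0.302],"grip":0.0},{"xyz":[307.5,71,-17],"turn":[0,0,0.302],"grip":0.0}]}}

```text
clock: 31.2
tcp_pos: [0.6315, 0.2534, 0.241]
orientation: [-0.001, 0.743, 0.669, -0.002]
wrist_force: [-0.1, -0.5, -1.8]
finger_gap: 0.0106
grip_force: 88.9
```

```bash
python3 - <<'E'
from h import *
s=st(); boxpose(s); c=cov(-42,120,20); print(c); go(*c)
E
```

```text
t 31.20 tcp [631.5 253.4 241. ] phi 84.0 zax [-0.004 -0.001 -1.   ] F [-0.1 -0.5 -1.8] gap 10.6 gf 88.9 q [ 0.26  0.53  0.41  1.45 -0.    1.94]
tip X -47.5 Y -0.3 Z 229.2 tilt -0.2 roll -0.1 yaw -6.0
(np.float64(628.8), np.float64(253.9), np.float64(154.5), 83.9, -20)
go (np.float64(628.8), np.float64(253.9), np.float64(154.5)) xyz [0.3, -2.4, 86.5] turn [-0.3526, 0.0015, 0.0023]
```

Emit:
{"fn": "apply_moves", "kwargs": {"rows": [{"xyz":[0,0,0],"turn":[-0.07,0,0],"grip":0.0},{"xyz":[0,0,5],"turn":[-0.14,0,0],"grip":0.0},{"xyz":[0,-1,15],"turn":[-0.21,0,0],"grip":0.0},{"xyz":[0.3,-2,30],"turn":[-0.28,0,0],"grip":0.0},{"xyz":[0.3,-2.5,50],"turn":[-0.352,0,0.002],"grip":0.0},{"xyz":[0.3,-2.5,70],"turn":[-0.352,0,0.002],"grip":0.0},{"xyz":[0.3,-2.5,86],"turn":[-0.352,0,0.002],"grip":0.0},{"xyz":[0.3,-2.5,86],"turn":[-0.352,0,0.002],"grip":0.0},{"xyz":[0.3,-2.5,86],"turn":[-0.352,0,0.002],"grip":0.0},{"xyz":[0.3,-2.5,86],"turn":[-0.352,0,0.002],"grip":0.0},{"xyz":[0.3,-2.5,86],"turn":[-0.352,0,0.002],"grip":0.0}]}}

```text
clock: 32.12
tcp_pos: [0.6313, 0.2535, 0.1588]
orientation: [0.131, 0.733, 0.657, 0.118]
wrist_force: [0.2, -0.4, -2.2]
finger_gap: 0.0104
grip_force: 88.9
```

```bash
python3 - <<'E'
from h import *
s=st(); boxpose(s); w=cam("wrist"); cv2.imwrite("pics/w11.png",w['color']); coverpose(w,s)
W=world(w); z=W[...,2]; b=np.radians(BA); ex=np.array([np.cos(b),np.sin(b)]);ey=np.array([-ex[1],ex[0]])
D=W[...,:2]*1000-BO; X=D@ex; Y=D@ey; m=(z>.091)&(z<.098)&(X<-50)&(X>-90)
print("lip n",m.sum(),"X",np.percentile(X[m],[2,50,98]).round(1),"Y max",np.percentile(Y[m],[1,99]).round(1),"z",np.median(z[m]))
for c in(cov(-42,77,20),cov(-64,77,20)): go(*c,s=s)
E
```

```text
t 32.12 tcp [631.3 253.5 158.8] phi 83.7 zax [ 0.345 -0.036 -0.938] F [ 0.2 -0.4 -2.2] gap 10.4 gf 88.9 q [ 0.33  0.31 -0.21  0.73 -0.15  1.98]
tip X -39.3 Y 0.1 Z 124.0 tilt 20.3 roll 0.1 yaw -6.3
n 75498 plate-top plane slopes [0.     0.0009] z at tcp 5.86 rect [array([21.5,  9.2]), array([153. , 115.4]), np.float64(0.2)]
lip n 18441 X [-79.9 -69.6 -58.5] Y max [-51.2 104.1] z 0.09441092889585923
go (np.float64(628.8), np.float64(253.9), np.float64(111.5)) xyz [0.0, -18.7, 43.5] turn [0.0047, -0.0003, -0.0029]
go (np.float64(606.9), np.float64(256.2), np.float64(111.5)) xyz [-0.1, -39.4, 35.9] turn [0.0047, -0.0003, -0.0029]
```

View pics/w11.png

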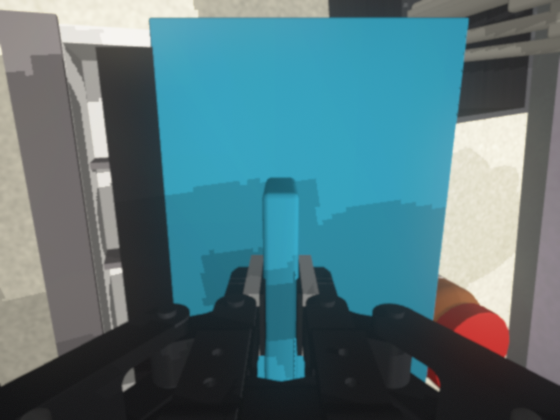

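Tilted 20° over the box: the lip runs along columns 0–60, the tongue sits inside it at columns 100–150, and the cover is square to the box.

Emit:
{"fn": "apply_moves", "kwargs": {"rows": [{"xyz":[0,-8,18],"turn":[0.004,0,-0.003],"grip":0.0},{"xyz":[0,-14,30],"turn":[0.004,0,-0.003],"grip":0.0},{"xyz":[0,-18,40],"turn":[0.004,0,-0.003],"grip":0.0},{"xyz":[0,-18,41],"turn":[0.004,0,-0.003],"grip":0.0},{"xyz":[0,-18,41],"turn":[0.004,0,-0.003],"grip":0.0},{"xyz":[0,-18,41],"turn":[0.004,0,-0.003],"grip":0.0},{"xyz":[0,-18,41],"turn":[0.004,0,-0.003],"grip":0.0},{"xyz":[0,-18,41],"turn":[0.004,0,-0.003],"grip":0.0}]}}

```text
clock: 32.83
tcp_pos: [0.6277, 0.2546, 0.1135]
orientation: [0.129, 0.732, 0.659, 0.116]
wrist_force: [0.0, -0.2, -2.3]
finger_gap: 0.0105
grip_force: 89.1
```

```bash
python3 - <<'E'
from h import *
s=st(); boxpose(s); 
for c in(cov(-42,77.5,20),cov(-64,77.5,20),cov(-66,77.5,20)): go(*c,s=s)
E
```

```text
t 32.83 tcp [627.7 254.6 113.5] phi 84.0 zax [ 0.34  -0.036 -0.94 ] F [ 0.  -0.2 -2.3] gap 10.5 gf 89.1 q [ 0.33  0.34 -0.28  0.63 -0.14  1.98]
tip X -43.2 Y 0.5 Z 79.0 tilt 20.0 roll 0.0 yaw -6.0
go (np.float64(628.8), np.float64(253.9), np.float64(112.0)) xyz [-0.6, 0.6, 1.8] turn [-0.0001, -0.0005, 0.0013]
go (np.float64(606.9), np.float64(256.2), np.float64(112.0)) xyz [-0.6, -20.1, -5.7] turn [-0.0001, -0.0005, 0.0013]
go (np.float64(604.9), np.float64(256.5), np.float64(112.0)) xyz [-0.5, -22.0, -6.4] turn [-0.0001, -0.0005, 0.0013]
```

Emit:
{"fn": "apply_moves", "kwargs": {"rows": [{"xyz":[-0.5,0,1.5],"turn":[0,0,0],"grip":0.0},{"xyz":[-0.5,-4,0],"turn":[0,0,0],"grip":0.0},{"xyz":[-0.5,-8,-1.5],"turn":[0,0,0],"grip":0.0},{"xyz":[-0.5,-12,-3],"turn":[0,0,0],"grip":0.0},{"xyz":[-0.5,-16,-4.3],"turn":[0,0,0],"grip":0.0},{"xyz":[-0.5,-20,-5.7],"turn":[0,0,0],"grip":0.0},{"xyz":[-0.5,-21,-6],"turn":[0,0,0],"grip":0.0},{"xyz":[-0.5,-21,-6],"turn":[0,0,0],"grip":0.0},{"xyz":[-0.5,-21,-6],"turn":[0,0,0],"grip":0.0},{"xyz":[-0.5,-21,-6],"turn":[0,0,0],"grip":0.0}]}}

```text
clock: 33.67
tcp_pos: [0.6053, 0.2561, 0.1108]
orientation: [0.129, 0.732, 0.659, 0.115]
wrist_force: [0.1, -0.7, -1.9]
finger_gap: 0.0104
grip_force: 89.1
```

```bash
python3 - <<'E'
from h import *
s=st(); boxpose(s); 
for p in((-67,76.5,18),(-69,76,16),(-71,75.5,14),(-72,75.5,12),(-72,75.5,10)): print(p); go(*cov(*p),s=s)
E
```

```text
t 33.67 tcp [605.3 256.1 110.8] phi 84.0 zax [ 0.339 -0.036 -0.94 ] F [ 0.1 -0.7 -1.9] gap 10.4 gf 89.1 q [ 0.35  0.31 -0.33  0.62 -0.15  2.  ]
tip X -65.6 Y -0.4 Z 76.4 tilt 19.9 roll -0.0 yaw -6.0
(-67, 76.5, 18)
go (np.float64(605.1), np.float64(256.4), np.float64(108.9)) xyz [0.3, -0.9, 1.7] turn [0.0333, 0.0002, 0.0014]
(-69, 76, 16)
go (np.float64(604.2), np.float64(256.5), np.float64(106.3)) xyz [0.3, -2.7, 3.9] turn [0.0682, 0.0002, 0.0014]
(-71, 75.5, 14)
go (np.float64(603.2), np.float64(256.6), np.float64(103.6)) xyz [0.3, -4.5, 6.1] turn [0.1031, 0.0002, 0.0014]
(-72, 75.5, 12)
go (np.float64(603.2), np.float64(256.6), np.float64(101.4)) xyz [0.3, -5.3, 8.1] turn [0.138, 0.0003, 0.0014]
(-72, 75.5, 10)
go (np.float64(604.0), np.float64(256.6), np.float64(99.1)) xyz [0.4, -5.3, 10.6] turn [0.1729, 0.0003, 0.0014]
```

Emit:
{"fn": "apply_moves", "kwargs": {"rows": [{"xyz":[0.3,-0.9,1.5],"turn":[0.033,0,0],"grip":0.0},{"xyz":[0.3,-2.7,3.7],"turn":[0.068,0,0],"grip":0.0},{"xyz":[0.3,-4.5,5.8],"turn":[0.103,0,0],"grip":0.0},{"xyz":[0.3,-5.3,7.8],"turn":[0.138,0,0],"grip":0.0},{"xyz":[0.3,-5.3,10.2],"turn":[0.173,0,0],"grip":0.0},{"xyz":[0.3,-5.3,10.2],"turn":[0.173,0,0],"grip":0.0},{"xyz":[0.3,-5.3,10.2],"turn":[0.173,0,0],"grip":0.0},{"xyz":[0.3,-5.3,10.2],"turn":[0.173,0,0],"grip":0.0}]}}

```text
clock: 34.33
tcp_pos: [0.6036, 0.2565, 0.0991]
orientation: [0.065, 0.74, 0.666, 0.058]
wrist_force: [-0.0, -0.5, -2.6]
finger_gap: 0.0104
grip_force: 88.9
```

```bash
python3 - <<'E'
from h import *
s=st(); boxpose(s); 
for p in((-72,75.2,8),(-72,75,6),(-72,75,4),(-72,75,2),(-72,74.8,0)): print(p); go(*cov(*p),s=s)
E
```

```text
t 34.33 tcp [603.6 256.5  99.1] phi 84.0 zax [ 0.173 -0.019 -0.985] F [-0.  -0.5 -2.6] gap 10.4 gf 88.9 q [ 0.31  0.41 -0.16  0.84 -0.07  1.98]
tip X -72.4 Y -0.2 Z 75.4 tilt 10.0 roll -0.1 yaw -6.0
(-72, 75.2, 8)
go (np.float64(604.8), np.float64(256.5), np.float64(96.5)) xyz [0.2, 0.7, 2.7] turn [0.035, 0.0007, 0.0014]
(-72, 75, 6)
go (np.float64(605.5), np.float64(256.4), np.float64(94.0)) xyz [0.1, 1.0, 5.3] turn [0.0699, 0.0007, 0.0014]
(-72, 75, 4)
go (np.float64(606.1), np.float64(256.3), np.float64(91.7)) xyz [0.1, 1.2, 7.7] turn [0.1048, 0.0007, 0.0013]
(-72, 75, 2)
go (np.float64(606.7), np.float64(256.3), np.float64(89.4)) xyz [0.2, 1.4, 10.1] turn [0.1398, 0.0007, 0.0013]
(-72, 74.8, 0)
go (np.float64(607.1), np.float64(256.2), np.float64(86.8)) xyz [0.1, 1.3, 12.7] turn [0.1747, 0.0008, 0.0013]
```

No contact forces and the tip is well under the lip, so I'm swinging it flat.

Emit:
{"fn": "apply_moves", "kwargs": {"rows": [{"xyz":[0.2,0.7,2.6],"turn":[0.035,0,0],"grip":0.0},{"xyz":[0.2,1.0,5.2],"turn":[0.07,0,0],"grip":0.0},{"xyz":[0.2,1.2,7.6],"turn":[0.105,0,0],"grip":0.0},{"xyz":[0.2,1.3,10],"turn":[0.14,0,0],"grip":0.0},{"xyz":[0.2,1.3,12.5],"turn":[0.175,0,0],"grip":0.0},{"xyz":[0.2,1.3,12.5],"turn":[0.175,0,0],"grip":0.0},{"xyz":[0.2,1.3,12.5],"turn":[0.175,0,0],"grip":0.0},{"xyz":[0.2,1.3,12.5],"turn":[0.175,0,0],"grip":0.0}]}}

```text
clock: 35.0
tcp_pos: [0.6067, 0.2565, 0.0872]
orientation: [0.0, 0.743, 0.669, -0.0]
wrist_force: [-0.2, -0.0, -1.7]
finger_gap: 0.0103
grip_force: 88.9
```

```bash
python3 - <<'E'
from h import *
s=st(); boxpose(s)
E
```

```text
t 35.00 tcp [606.7 256.5  87.2] phi 84.0 zax [-0.    -0.001 -1.   ] F [-0.2 -0.  -1.7] gap 10.3 gf 88.9 q [ 0.28  0.54  0.04  1.07 -0.    1.95]
tip X -72.4 Y 0.1 Z 75.2 tilt 0.0 roll -0.0 yaw -6.0
```

Emit:
{"fn": "apply_moves", "kwargs": {"rows": [{"xyz":[0,0,0.8],"turn":[0,0,0],"grip":0.0},{"xyz":[0,0,1.4],"turn":[0,0,0],"grip":0.0},{"xyz":[0,0,1.4],"turn":[0,0,0],"grip":0.0},{"xyz":[0,0,1.4],"turn":[0,0,0],"grip":0.3},{"xyz":[0,0,1.4],"turn":[0,0,0],"grip":0.6},{"xyz":[0,0,1.4],"turn":[0,0,0],"grip":0.6},{"xyz":[0,0,1.4],"turn":[0,0,0],"grip":0.6},{"xyz":[0,0,1.4],"turn":[0,0,0],"grip":0.6},{"xyz":[0,0,-20],"turn":[0,0,0],"grip":0.6},{"xyz":[0,0,-50],"turn":[0,0,0],"grip":0.6},{"xyz":[0,0,-90],"turn":[0,0,0],"grip":0.6},{"xyz":[0,0,-130],"turn":[0,0,0],"grip":0.6}]}}

```text
clock: 36.0
tcp_pos: [0.6064, 0.2561, 0.2177]
orientation: [-0.001, 0.743, 0.669, -0.002]
wrist_force: [1.1, 0.4, 0.2]
finger_gap: 0.0516
grip_force: 0.0
```

```bash
python3 - <<'E'
from h import *
s=st(); w=cam("wrist"); cv2.imwrite("pics/w12.png",w['color'])
hsv=cv2.cvtColor(w['color'],cv2.COLOR_BGR2HSV); W=world(w)
m=(hsv[...,0]>90)&(hsv[...,0]<108)&(hsv[...,1]>120); m=cv2.erode(m.astype(np.uint8),np.ones((3,3)))>0
z=W[...,2]; p=m&(z>.07)&(z<.095); P=W[p]*1000; D=P[:,:2]-BO; b=np.radians(BA); X=D@[np.cos(b),np.sin(b)]; Y=D@[-np.sin(b),np.cos(b)]
c=np.linalg.lstsq(np.c_[X,Y,np.ones(len(X))],P[:,2],rcond=None)[0]; print("plane",c.round(4),"X",np.percentile(X,[.5,99.5]).round(1),"Y",np.percentile(Y,[.5,99.5]).round(1))
rect(W,p,"plate"); rect(W,m&(z>.105)&(z<.118),"rib")
t=cam("top"); cv2.imwrite("pics/t4.png",np.hstack([t['color'][90:300,80:480],cv2.resize(w['color'],(280,210))]))
E
```

```text
t 36.00 tcp [606.4 256.1 217.7] phi 84.0 zax [-0.003 -0.001 -1.   ] F [1.1 0.4 0.2] gap 51.6 gf 0.0 q [ 0.28  0.49  0.27  1.36 -0.    1.95]
plane [-6.00000e-04 -6.00000e-04  7.94283e+01] X [-51.3  60.5] Y [-94.2  95.7]
plate 33289 [615.9 255.5] [192.5 113.7] 84.0 z [0.0783 0.0794 0.0805]
rib 1973 [606.1 256.6] [79.9 11.9] 83.8 z [0.1097 0.1113 0.1124]
```

View pics/t4.png

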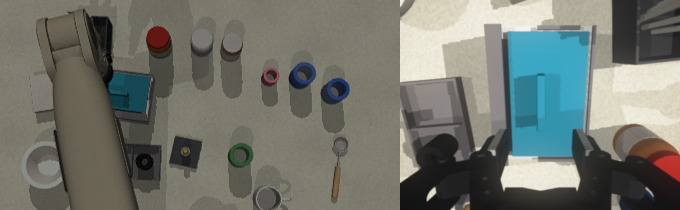

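The cover lies flat (plate top about 79.5 mm, slopes under 0.001) inside the lip, cheeks and stop. Black is in the tray at crop (145,160), the bystanders are where they were, and the robot is clear.

```bash
python3 -c "
from h import *
print(ticket.hand_in())"
```

```text
the job is handed in; nothing more can be done
None
```

The job is handed in: green and blue slid right down to the pin's base and are in the box, black stopped at the shoulder and is in the tray (red and yellow were absent), and the box is closed with the cover lying flat.

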